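Clip a stone slide on the viewer, capture it, swing the clip clear

TASK

On the stone viewer, swing the spring clip round its pivot screw until its toe sits on the right-hand edge of the polished stone slide and holds it down by itself, press the capture key right down, and then swing the clip back well clear of the slide, lying on the stage, with the slide still in its corner. The stone is brittle and of unknown thickness: lift the clip over its edge without bending it far, set it down gently by feel, neither letting it snap down nor pushing it onto the stone, and do not shift the slide. Press the key gently, and leave everything else where it is.

Things in the scene. Friction and masses are not known exactly. Their poses are not given: they have to be found in the camera images.
- viewer: white bench viewer (camera below, stage on top), fixed; housing 200 x 216 mm, black stage plate 150 x 226 mm, its top (the deck) 88 mm above the origin. Origin on the sideboard under the housing; x from its front to its back, y to its left seen from the front, z up. Places below are in this frame, in mm. Steel corner stops 6 mm high stand behind and to the left of the slide.
- seat (a point): middle of the slide's place in the corner of the stops, on the deck, at (30, 20, 88) of the viewer
- slide: brown banded stone slide, loose, 50 mm (x) by 76 mm (y), within 1.5 mm of the seat, axes along the viewer's. Thickness 4 to 10 mm, differs from slice to slice, not measured. Origin: centre of its underside. Right-hand edge: y = -38. The middle lies over the viewer's window: the middle of the toe belongs 3 to 22 mm in from that edge (8 best) and within 22 mm of the edge's middle.
- clip_screw (a point): foot of the pivot screw's axis on the deck, at (-33, -52, 88) of the viewer, to the right in front of the slide; the screw head's top is 21 mm above the deck
- clip (a joint): swing angle of the clip about its vertical pivot screw, rad: direction from screw to toe, from the viewer's +x, growing to the left (anticlockwise from above), range -1.05 to 0.75. Parked between -0.75 and -0.3 at the start. At 0.62 the toe is 8 mm inside the slide's right-hand edge. It stays where it is left (friction about 0.5 N at the toe).
- leaf: the clip's spring leaf, steel, 9 mm wide, running level from the screw 14 mm above the deck, then down to a rolled toe with square ends, 14 mm wide. Origin: on the screw's axis 14 mm above the deck; x out to the toe, y across. It flexes up about this origin and presses its toe down with 2 N lying on the deck, 3 to 4 N on the slide, 5 N lifted 13 mm.
- clip_toe (a point): underside of the toe, middle of the bearing line, 72 mm from the screw's axis; on the deck (0 mm) when parked. Unlifted, the toe runs into the stone's side; lifted 18 mm above the deck the leaf is overbent.
- clip_tab (a point): middle of the upturned finger tab, where to pinch it across its 14 mm width (along the leaf's y): 75 mm from the screw's axis, 19 mm above the toe's underside. The tab is 3 mm thick, its top 27 mm above the toe's underside. Lifted in the fingers it lags a lift of 13 mm by up to 2 mm; on lowering, its downward pull eases by under 1 N a mm until the toe bears, then by 4 to 9 N a mm.
- key (a joint): capture key's travel, m: 0 up, 0.005 fully down; it counts as pressed past 0.004. It takes 1.2 N to start and 4 N to reach the bottom, then it is hard; it springs back.
- key_base: the capture key's grey collar with the key in it, 38 mm across, 12 mm high, fixed on the front ledge; origin: its underside, at (-72, 66, 80) of the viewer
- key_top (a point): centre of the round capture key's top, 22 mm across, in a 38 mm collar at the left of the front ledge, at (-72, 66, 101) of the viewer; press straight down
- dust_cap: bystander: black cap, 26 mm across, 12 mm high, on the deck's left rear
- remote: bystander: remote control 155 x 46 x 18 mm, left of the viewer
- stone_egg: bystander: polished stone egg 52 mm across, 66 mm high, behind the viewer
- candle: bystander: white candle 60 mm across, 55 mm high, behind the viewer
- loupe: bystander: black loupe 44 mm across, 36 mm high, left rear of the viewer
- car_key: bystander: car key with ring, right of the viewer
- stapler: bystander: blue stapler 135 mm long, right of the viewer
There are look-alikes about, which are no part of the job. There is more than one size of the slide; the one meant has the size given above.

How it is judged:
By the outcome, as a careful person would: the job done as asked, in the order asked, and still so for the second after the job is handed in, with the robot touching nothing.
It also fails if it takes over 69 s, if anything falls off the work surface, if the arm or the gripper's body presses on something with over 40 N, if the wrist force passes 120 N, or if a joint passes its speed limit or range.

ROBOT

A 6-joint arm with a two-finger parallel gripper is mounted at the origin on the work surface. World frame = base frame: x ahead of the robot, y to its left, z up, the work surface at z = 0. Lengths are in mm, angles in rad, forces in N, time in s.
With the tool pointing down it reaches from about 275 to 825 mm from the base axis. Payload 5.2 kg.
Tool frame: the origin (TCP) lies on the centre line of the jaws, within the pads' length; the fingertips stand tip_reach ahead of it and the grasp point (between the pads) lies 11 mm behind it (tip_reach is the distance from the TCP to the fingertips, in mm); z points along the fingers, y is the line along which they close (so a half turn about z gives the same grasp; the last joint's range is limited). The gripper opens to 93 mm and grips with 3 to 60 N. Pads are 15 mm wide; open, the fingers measure 128 mm over their backs; the gripper's body (75 mm by 188 mm) begins 65 mm behind the grasp point.
Start: joints at [-1.526, 0.259, 1.535, -0, 1.348, -0.203], TCP at [134.92, -533.199, 206.153] pointing down, gripper open.
Joint ranges: [-3.14, 3.14], [-0.91, 2.08], [0.19, 2.58], [-1.22, 4.36], [0.22, 2.71], [-3.12, 3.12]. Speed limits (rad/s): [2.57, 2.57, 3.14, 3.14, 3.14, 3.14].

INTERFACE

Orientations are given as a unit quaternion [w, x, y, z].
In Python, from station import * gives the robot as it stands.
- The arm moves only by the tool servo_tool, never from a script. Its argument "deltas" is a list of rows, each a list of 2 entries, a list of its own where there are three numbers: the shift along the world's x, y, z in cm, then the turn, a rotation vector about the world's x, y, z in degrees. In form: [[[x, y, z], [rx, ry, rz]], ...]. A call has 1 to 12 rows; each row shifts and turns the commanded pose from where the row before left it; what a row does not reach is not made up. A row lasts 1/8 s, in which the tool goes at most 62.5 mm and 10.7 degrees, less where a joint would pass 70% of its speed; a pose out of reach is approached as far as the arm can. A call with a gripper value outside its range is refused whole. "grip" is the opening, from -1 (shut) to 1 (fully open), set as the call begins (left out, the last holds). The fingers move at their own pace and stop on an object; the grip force is fixed at half the most. Time passes only in rows, so rows that do not move let the fingers close. It gives the time, the measured TCP pose, the force, the opening and the grip force at its end, in the units of the state.
- observe(): the state, without advancing time (a new reading comes with each control period).
- read_camera(name): name is "scene" or "side" or "wrist"; returns a dict with "img" (384x512x3 uint8, red, green, blue), "depth" (384x512 float32, mm along the optical axis (not along the pixel's ray), 0 where there is no reading), "fx", "fy", "cx", "cy" (pixels), "dist" ([k1, k2, p1, p2, k3] as OpenCV has them; the pictures are not rectified), "extrinsics" (4x4, takes a point from world to camera coordinates). Camera axes: x right, y down, z forward; pixel columns grow to the right and rows downward; lengths in mm; the calibration is good to about 2 mm. A picture is of the moment at which its call begins.
- job_done(): hands the job in; it is judged then, once.
Trained networks look in a picture, given as the dict that the camera call returned (one of the last four; its "shot" number tells which), for a name from the list of things; names that differ only in an ending like _2 or _b are one class to them, and where a whole thing is asked for, a point or a joint stands for the part that bears it (a point fixed in the world has none). Each returns a list of dicts, best first, with "confidence" (0 to 1); they miss things now and then, are a little off and sometimes report something else, mostly with a low value. They report only what shows in the picture. A call takes as long as a camera call. They do not tell look-alikes from the thing itself.
- find_in(label, picture): "bbox" ([left, top, right, bottom] in pixels, round what is visible of it).
- masks_of(label, picture): "pixels" (384x512 bool, what is visible of it) and "bbox" ([left, top, right, bottom] in pixels, round what is visible of it).
The state is a dict: "time_s": time; "joint_pos": joint angles; "joint_vel": joint speeds; "tau": joint torques, N m; "tcp_pos": TCP position; "eef_rot": TCP orientation; "contact_force": force on the tool from outside, world axes, zero at the start; "torque": the same for the moment, N m; "grip_width": finger opening in mm; "grasp_force": force on a finger pad.
Only numpy, scipy, OpenCV 4.12 (cv2) and the standard library are available. Lean on these libraries where they do the work, as an engineer would, in place of code of your own. Each camera call takes 0.05 s, during which the arm holds its last target. There are 200 camera calls.

## Working session

There is one attempt and no reset: what is moved stays moved. The work goes in short steps, Python scripts to look and compute and a tool call to move; the robot and the scene stay as the last step left them, time stands still between calls to the robot, and variables do not carry over. Pictures are saved under pics/ and viewed, at most 14 in all, crops included, and the job is handed in when it is done.

Besides the shell and the picture viewer there is one more tool, called after "Emit:" by a JSON object that holds its "fn" and its "kwargs", one argument or row to a line. servo_tool: Moves the arm, as the interface text tells. Its arguments: {"type":"object","properties":{"deltas":{"type":"array"},"grip":{"type":"number"}},"required":["deltas"]}

```bash
mkdir -p pics; cat > h.py <<'E'
from station import *
import numpy as np, cv2
def save(p,name,box=None,s=1):
    im=p["img"][:,:,::-1]
    if box: im=im[box[1]:box[3],box[0]:box[2]]
    cv2.imwrite("pics/"+name,cv2.resize(im,None,fx=s,fy=s,interpolation=cv2.INTER_CUBIC))
def K(p): return np.array([[p["fx"],0,p["cx"]],[0,p["fy"],p["cy"]],[0,0,1.]])
def world(p,uv,d=None):
    uv=np.atleast_2d(np.array(uv,float)); 
    if d is None: d=p["depth"][uv[:,1].astype(int),uv[:,0].astype(int)]
    n=cv2.undistortPoints(uv[:,None],K(p),np.array(p["dist"]))[:,0]
    c=np.c_[n,np.ones(len(n))]*np.reshape(d,(-1,1))
    E=np.array(p["extrinsics"]); return (c-E[:3,3])@E[:3,:3]
def rayz(p,uv,z):
    E=np.array(p["extrinsics"]); a=world(p,uv,np.ones(len(np.atleast_2d(uv)))); o=-E[:3,:3].T@E[:3,3]
    r=a-o; return o+r*((z-o[2])/r[:,2])[:,None]
def proj(p,X):
    E=np.array(p["extrinsics"]); return cv2.projectPoints(np.array(X,float).reshape(-1,1,3),cv2.Rodrigues(E[:3,:3])[0],E[:3,3],K(p),np.array(p["dist"]))[0][:,0]
E
python3 - <<'E'
from h import *
s=observe(); print(s)
ps={n:read_camera(n) for n in("scene","side","wrist")}
for n,p in ps.items():
    save(p,n+"0.png",None,1)
    E=np.array(p["extrinsics"]);print(n,-E[:3,:3].T@E[:3,3],E[2,:3])
    for l in("viewer","slide","clip","leaf","key_base","key","dust_cap"):
        print(n,l,[(np.round(r["bbox"]).tolist(),round(r["confidence"],2)) for r in find_in(l,p)][:4])
import pickle;pickle.dump(ps,open("ps.pkl","wb"))
a=np.vstack([np.hstack([ps["scene"]["img"]])]);
E
```

```text
{'time_s': 0.0, 'joint_pos': array([-1.52579159e+00,  2.59352116e-01,  1.53608978e+00, -4.22697231e-05,
        1.34798438e+00, -2.02764526e-01]), 'joint_vel': array([ 0.0003492 , -0.0011919 , -0.00165532, -0.00052574,  0.00045432,
        0.00218388]), 'tau': array([ 1.59247429e-03, -4.37305677e+01, -2.84001768e+01,  7.18951179e-02,
        4.11027367e-02, -1.32409023e-04]), 'tcp_pos': array([ 134.88294484, -532.61286127,  205.31013523]), 'eef_rot': array([-9.15581785e-04,  9.92335112e-01,  1.23572590e-01,  5.16987622e-05]), 'contact_force': array([ 0.1204471 , -0.06615573, -0.07528163]), 'torque': array([ 0.0033707 , -0.02519841, -0.01063985]), 'grasp_force': 0.0, 'grip_width': 93.21491715358026}
scene [1131.1542131  -305.90202269  941.74932759] [-0.50813364  0.38456015 -0.77065796]
scene viewer [([208.0, 162.0, 313.0, 255.0], 0.91)]
scene slide [([312.0, 142.0, 332.0, 161.0], 0.76), ([257.0, 184.0, 287.0, 205.0], 0.59)]
scene clip [([248.0, 166.0, 254.0, 168.0], 0.49), ([233.0, 196.0, 245.0, 222.0], 0.46)]
scene leaf [([175.0, 235.0, 219.0, 270.0], 0.72), ([236.0, 201.0, 248.0, 22
[... 215 characters left out ...]
 [ 0.17513416 -0.66872592 -0.72258817]
side viewer [([214.0, 163.0, 312.0, 265.0], 0.73)]
side slide [([228.0, 351.0, 293.0, 383.0], 0.98), ([334.0, 257.0, 361.0, 273.0], 0.88), ([237.0, 192.0, 262.0, 226.0], 0.73), ([182.0, 180.0, 209.0, 209.0], 0.52)]
side clip [([241.0, 160.0, 281.0, 184.0], 0.47)]
side leaf [([244.0, 164.0, 272.0, 177.0], 0.7)]
side key_base [([295.0, 215.0, 313.0, 229.0], 0.74)]
side key [([296.0, 213.0, 308.0, 228.0], 0.45)]
side dust_cap [([224.0, 228.0, 242.0, 243.0], 0.64)]
wrist [ 213.54955817 -512.66943707  384.03219699] [-0.28021253 -0.06873682 -0.95747386]
wrist viewer []
wrist slide []
wrist clip []
wrist leaf []
wrist key_base []
wrist key []
wrist dust_cap []
```

```bash
python3 - <<'E'
from h import *
import pickle;ps=pickle.load(open("ps.pkl","rb"))
a=cv2.resize(ps["scene"]["img"][130:290,150:350],None,fx=3,fy=3,interpolation=cv2.INTER_CUBIC)
cv2.imwrite("pics/s1.png",a[:,:,::-1])
save(ps["side"],"d1.png",[150,130,370,310],3.3)
# rough viewer: deck points by depth in side and scene
for n in("side","scene"):
    p=ps[n]; v,u=np.mgrid[150:300,180:330]; uv=np.c_[u.ravel(),v.ravel()]; w=world(p,uv)
    ok=(p["depth"][uv[:,1],uv[:,0]]>0); w=w[ok];c=p["img"][uv[ok,1],uv[ok,0]].astype(int)
    dk=(c.max(1)<70)&(w[:,2]>78)&(w[:,2]<100)
    q=w[dk]; r=cv2.minAreaRect(q[:,:2].astype(np.float32)); print(n,dk.sum(),np.median(q[:,2]),r)
E
```

```text
side 3792 89.69043874116346 ((598.244873046875, 117.48268127441406), (184.84690856933594, 228.78009033203125), 19.6789493560791)
scene 2534 87.7512618000168 ((595.1885375976562, 115.28811645507812), (185.60202026367188, 225.40895080566406), 20.092185974121094)
```

View pics/s1.png

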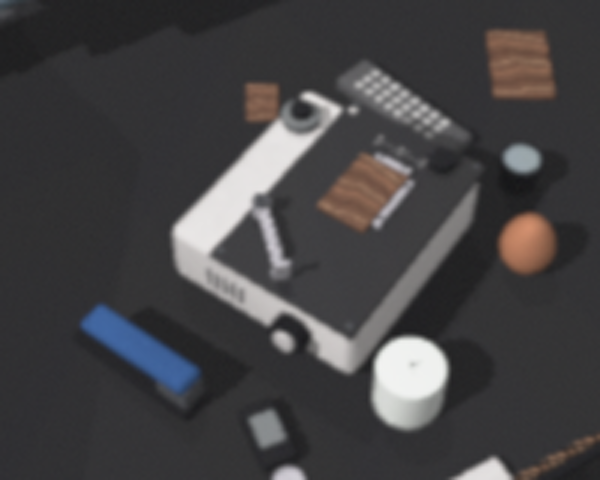

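View pics/d1.png

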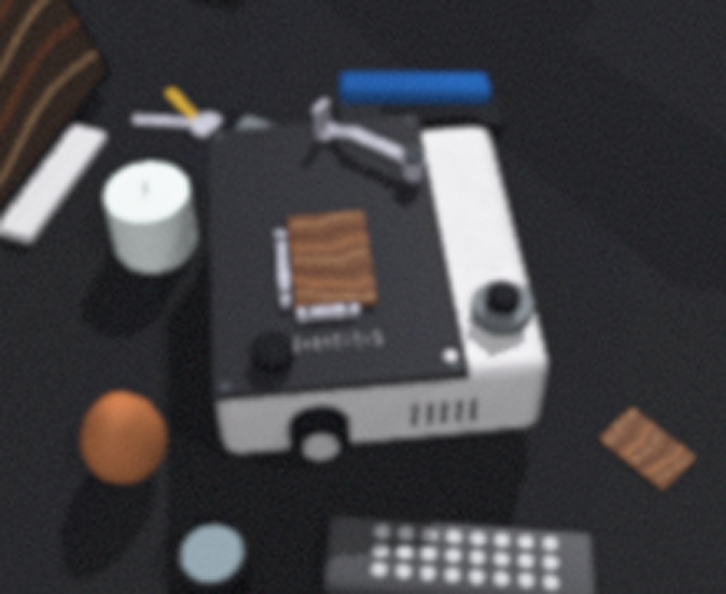

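The slide meant is the one on the stage, at scene (272,194) and side (250,208). The look-alikes are loose slices at scene (322,150) and (237,164), side (346,265), and the big slab at the edge of the side view. The screw is near side (274,180) and the tab near side (247,165).

```bash
python3 - <<'E'
from h import *
import pickle;ps=pickle.load(open("ps.pkl","rb"))
for n,sl,key in(("side",[237,192,262,226],(302,220)),("scene",[257,184,287,205],(250,168))):
    p=ps[n]; v,u=np.mgrid[sl[1]-3:sl[3]+3,sl[0]-3:sl[2]+3]; uv=np.c_[u.ravel(),v.ravel()]
    c=p["img"][uv[:,1],uv[:,0]].astype(int); m=(c[:,0]-c[:,2]>25); w=world(p,uv[m]); 
    print(n,"slide",m.sum(),np.median(w,0),cv2.minAreaRect(w[:,:2].astype(np.float32)))
    print("key",world(p,[key]), rayz(p,[key],101))
    v,u=np.mgrid[130:300,170:330]; uv=np.c_[u.ravel(),v.ravel()]; w=world(p,uv)
    c=p["img"][uv[:,1],uv[:,0]].astype(int)
    k=(w[:,2]>76)&(w[:,2]<92)&(np.hypot(w[:,0]-595,w[:,1]-116)<175)
    q=w[k][:,:2]; dk=c[k].max(1)<70; wh=c[k].min(1)>120
    for t in(17,18,19,20,21,22,23):
        a=np.radians(t); R=np.array([[np.cos(a),np.sin(a)],[-np.sin(a),np.cos(a)]]); z=q@R.T
        print(t,np.round(np.r_[np.percentile(z,[.7,99.3],axis=0).ravel(),np.percentile(z[wh],[1,99],axis=0).ravel(),np.percentile(z[dk],[1,99],axis=0).ravel()],1))
E
```

```text
side slide 675 [604.9624904  143.41375386  94.72988397] ((528.8470458984375, 356.66949462890625), (50.587493896484375, 534.8336181640625), 19.56621742248535)
key [[494.96576331 156.77011802 102.93005765]] [[495.07623505 155.1730304  101.        ]]
17 [ 501.8 -171.7  698.2   52.4  499.2 -168.1  647.4   39.6  554.  -170.6
  698.2   52. ]
18 [ 501.2 -182.2  696.6   40.8  499.4 -177.4  646.7   30.4  553.2 -181.6
  696.6   40.6]
19 [ 500.1 -193.2  695.1   29.5  498.8 -186.5  645.8   21.1  552.3 -192.3
  695.1   29.3]
20 [ 498.6 -204.2  693.2   18.6  497.4 -195.8  644.6   11.8  551.1 -203.
  693.3   18.4]
21 [ 496.9 -215.   691.9    8.2  495.2 -204.8  643.     2.9  549.9 -213.3
  692.2    7.9]
22 [ 494.6 -225.9  690.9   -2.   492.4 -213.8  641.2   -6.2  548.3 -224.1
  691.2   -2.3]
23 [ 491.8 -236.8  689.9  -12.1  489.3 -222.9  639.3  -15.4  546.3 -234.6
  690.2  -12.6]
scene slide 408 [605.61335411 136.17860907  92.59810577] ((837.6474609375, -80.73379516601562), (72.57360076904297, 736.2886352539062), 46.87655258178711)
key [[501.65263856 143.57593462  97.51485369]] [[504.25133022 141.72041167 101.        ]]
17 [ 500.6 -177.5  696.9   46.5  498.6 -177.7  652.    33.4  553.1 -172.6
  696.3   45.2]
18 [ 499.6 -187.7  694.6   35.4  497.5 -187.7  650.8   24.1  552.4 -183.4
  694.    34.2]
19 [ 498.1 -198.3  692.1   24.7  496.5 -198.3  649.1   14.7  551.5 -194.4
  691.5   23.3]
20 [ 496.  -209.1  690.2   13.9  494.7 -209.1  647.8    5.8  550.  -205.7
  689.9   12. ]
21 [ 494.1 -220.1  688.8    3.   492.1 -220.2  646.3   -3.3  548.3 -216.7
  688.3    1.1]
22 [ 491.5 -231.2  687.6   -7.5  489.2 -231.3  645.   -12.3  545.7 -227.8
  687.2   -9.4]
23 [ 488.5 -242.5  686.3  -17.7  486.4 -242.3  643.5  -21.3  543.2 -239.
  686.2  -19.9]
```

Emit:
{"fn": "servo_tool", "kwargs": {
  "deltas": [
    [[3.5,4.6,0.7],[0,0,0]],
    [[3.5,4.6,0.7],[0,0,0]],
    [[3.5,4.6,0.7],[0,0,0]],
    [[3.5,4.6,0.7],[0,0,0]],
    [[3.5,4.6,0.7],[0,0,0]],
    [[3.5,4.6,0.7],[0,0,0]],
    [[3.5,4.6,0.7],[0,0,0]],
    [[3.5,4.6,0.7],[0,0,0]],
    [[3.5,4.6,0.7],[0,0,0]],
    [[3.5,4.6,0.7],[0,0,0]],
    [[3.5,4.6,0.7],[0,0,0]],
    [[3.5,4.6,0.7],[0,0,0]]
  ],
  "grip": -0.3
}}

```text
time_s: 2.7
tcp_pos: [555.9, 20.5, 290.6]
eef_rot: [0.0, 0.992, 0.124, 0.0]
contact_force: [0.0, -1.1, 0.7]
grip_width: 32.4
grasp_force: 0.0
```

Emit:
{"fn": "servo_tool", "kwargs": {
  "deltas": [
    [[3.5,4.5,0.5],[0,0,0]],
    [[3.5,4.5,0.5],[0,0,0]],
    [[0,0,0],[0,0,0]],
    [[0,0,0],[0,0,0]]
  ]
}}

```text
time_s: 3.2
tcp_pos: [624.5, 108.6, 299.6]
eef_rot: [0.0, 0.992, 0.124, -0.001]
contact_force: [0.3, -1.1, 1.1]
grip_width: 32.4
grasp_force: 0.0
```

```bash
python3 - <<'E'
from h import *
p=read_camera("wrist"); import pickle; pickle.dump(p,open("w1.pkl","wb")); save(p,"w1.png",None,1.5)
for l in("slide","clip","leaf","key_base","key","dust_cap"):
    print(l,[(np.round(r["bbox"]).tolist(),round(r["confidence"],2)) for r in find_in(l,p)][:4])
E
```

```text
slide [([192.0, 149.0, 256.0, 194.0], 0.85), ([91.0, 100.0, 128.0, 135.0], 0.5)]
clip [([278.0, 165.0, 328.0, 225.0], 0.98)]
leaf [([278.0, 165.0, 327.0, 213.0], 0.63)]
key_base [([187.0, 234.0, 195.0, 250.0], 0.65), ([155.0, 138.0, 177.0, 157.0], 0.25)]
key [([283.0, 166.0, 328.0, 211.0], 0.74), ([345.0, 46.0, 413.0, 143.0], 0.64)]
dust_cap [([156.0, 138.0, 176.0, 158.0], 0.66), ([286.0, 165.0, 326.0, 212.0], 0.59)]
```

View pics/w1.png

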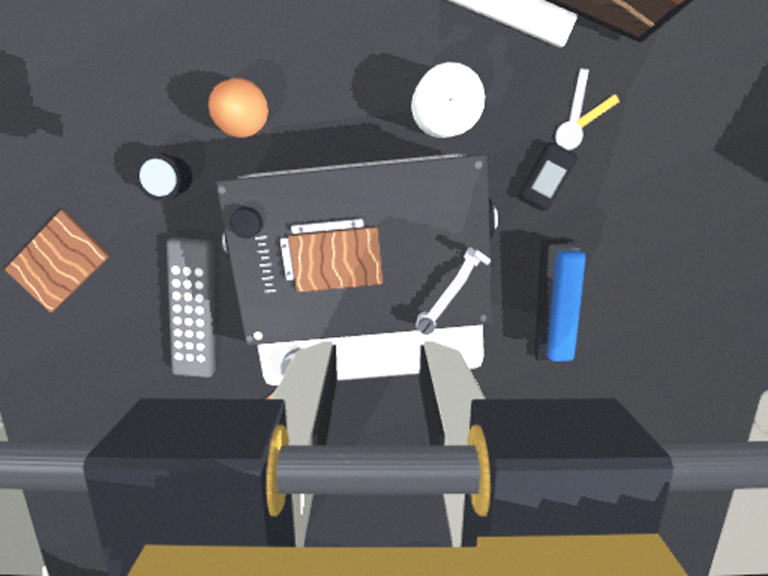

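```bash
cat > fit.py <<'E'
from h import *
import pickle,sys
from scipy.optimize import least_squares
p=pickle.load(open("w1.pkl","rb"))
# deck plate colour mask
im=p["img"].astype(int); v,u=np.mgrid[90:240,130:345]; uv=np.c_[u.ravel(),v.ravel()]
m=(im[uv[:,1],uv[:,0]]); brown=(m[:,0]-m[:,2]>40)&(uv[:,0]>180)&(uv[:,0]<262)&(uv[:,1]>140)&(uv[:,1]<200)
wd=world(p,uv[brown]); z=np.median(wd[:,2]); print("slide top z",z,brown.sum())
q=rayz(p,uv[brown],z); rc=cv2.minAreaRect(q[:,:2].astype(np.float32)); print("slide",q.mean(0),rc)
deck=[(x,y) for x in range(165,310,3) for y in range(205,218,3)]
print("deck z",np.median(world(p,[(200,130),(225,130),(290,130),(270,150),(265,170),(220,205)]),0)[2])
# deck/ledge edge: strongest gradient per column
g=cv2.GaussianBlur(p["img"],(0,0),.8).astype(float).mean(2)
cols=[c for c in range(178,320) if not(270<c<296)]
e=[]
for c in cols:
    d=np.diff(g[208:240,c]); i=d.argmax(); e.append((c+0.,208+i+.5))
w=rayz(p,e,88); a=np.polyfit(w[:,1],w[:,0],1)
for _ in range(5):
    r=w[:,0]-np.polyval(a,w[:,1]); k=abs(r)<1.5; a=np.polyfit(w[k,1],w[k,0],1)
print("front edge yaw",-np.degrees(np.arctan(a[0])),k.sum(),"at",np.polyval(a,115),115)
print("screw top",rayz(p,[(425/1.5,323/1.5)],109),"depth",world(p,[(283,215)]))
print("deck corner screws",rayz(p,np.array([(222,189),(479,165),(258,336),(483,318)])/1.5,88))
# clip: bright pixels 
for l in("clip",):
    r=masks_of(l,read_camera("wrist"))[0] if 0 else None
b=(im.min(2)>150); 
print("tab/toe",rayz(p,np.array([(473,257),(466,252),(488,260)])/1.5,95),world(p,np.array([(473,257)])/1.5))
E
python3 fit.py
```

```text
slide top z 92.97564115161632 2244
slide [606.15961389 141.53544294  92.97564115] ((605.478515625, 141.48770141601562), (50.52029037475586, 75.71550750732422), 19.89413833618164)
deck z 87.51205050551584
front edge yaw 19.673984298324534 117 at 537.8030793960046 115
screw top [[574.30026086  54.63242306 109.        ]] depth [[574.67108287  55.19339184 109.10386193]]
deck corner screws [[640.05563742 246.81196118  88.        ]
 [710.96461284  45.41279024  88.        ]
 [517.13746389 194.59915045  88.        ]
 [584.42950685   0.9812586   88.        ]]
tab/toe [[637.15688732  28.70880387  95.        ]
 [639.8311797   35.78806289  95.        ]
 [637.82684858  15.48835551  95.        ]] [[636.83835475  28.22593312  93.15738844]]
```

```bash
python3 - <<'E'
from h import *
import pickle
p=pickle.load(open("w1.pkl","rb"));save(p,"w1c.png",[265,150,345,235],7)
E
```

```text
(no output)
```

View pics/w1c.png

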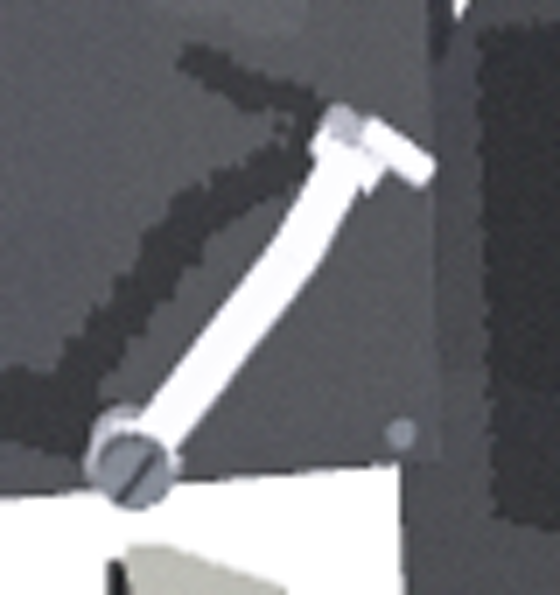

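```bash
python3 - <<'E'
from h import *
import pickle
p=pickle.load(open("w1.pkl","rb"))
s=rayz(p,[(133/7+265-.5,470/7+150-.5)],109)[0]; t=rayz(p,[(398/7+264.5,152/7+149.5)],115)[0]
e=rayz(p,[(368/7+264.5,122/7+149.5),(435/7+264.5,178/7+149.5)],115)
d=t-s; print(s,t,np.hypot(*d[:2]),np.degrees(np.arctan2(d[1],d[0])),e,np.linalg.norm(e[0]-e[1]))
print(world(p,[(321,171),(322,172),(320,170)])); print(observe()["tcp_pos"])
E
```

```text
[572.62305996  53.92946128 109.        ] [642.56087323  26.91673713 115.        ] 74.97322849667295 -21.11851462858772 [[646.31968445  33.56337928 115.        ]
 [639.75127176  19.25291892 115.        ]] 15.745898551806073
[[642.7986797   27.57250496 115.55041593]
 [641.77534412  25.77569793 114.7040568 ]
 [643.4144244   28.68601354 113.95697951]]
[624.66367651 107.93411804 300.68388645]
```

```bash
python3 - <<'E'
from h import *
import station,pickle
print([n for n in dir(station) if not n.startswith('__')], getattr(station,'tip_reach',None))
p=pickle.load(open("w1.pkl","rb"))
for u,v in [(323,347),(328,350),(331,348),(425,347),(430,350),(440,350),(315,355)]:
    print(u,v,world(p,[(u/1.5,v/1.5)]))
E
```

```text
['MotionError', 'find_in', 'job_done', 'masks_of', 'observe', 'read_camera', 'tip_reach'] 8.0
323 347 [[628.40619622 131.3901274  317.54255637]]
328 350 [[629.01607306 129.2879472  320.40597754]]
331 348 [[628.96293307 128.37064858 317.99486793]]
425 347 [[703.37802755 129.09493241 478.06864001]]
430 350 [[638.76202402  92.74586924 321.38910601]]
440 350 [[639.77198734  89.22276511 321.64391736]]
315 355 [[627.86826223 133.44038171 324.56406488]]
```

Emit:
{"fn": "servo_tool", "kwargs": {
  "deltas": [
    [[0.5,-2,-3],[0,0,-8.8]],
    [[0.5,-2,-4],[0,0,-8.8]],
    [[0.4,-2,-4],[0,0,-8.8]],
    [[0.4,-2.1,-3],[0,0,-8.9]],
    [[0,0,0],[0,0,0]],
    [[0,0,0],[0,0,0]]
  ]
}}

```text
time_s: 4.3
tcp_pos: [643.5, 28.0, 161.7]
eef_rot: [-0.0, 0.983, -0.182, 0.001]
contact_force: [0.0, 0.2, 0.6]
grip_width: 32.2
grasp_force: 0.0
```

```bash
python3 - <<'E'
from h import *
p=read_camera("wrist"); import pickle; pickle.dump(p,open("w2.pkl","wb")); save(p,"w2.png",None,1.5)
s=observe();print(s["tcp_pos"],s["eef_rot"],s["contact_force"])
for l in("clip","leaf"):
    print(l,[(np.round(r["bbox"]).tolist(),round(r["confidence"],2)) for r in find_in(l,p)][:4])
E
```

```text
[643.86585408  28.3537194  162.24004089] [-2.85197311e-04  9.83333773e-01 -1.81802900e-01  1.52127238e-03] [-0.02864826 -0.39842183  0.20533857]
clip [([246.0, 201.0, 268.0, 295.0], 0.72)]
leaf [([244.0, 201.0, 266.0, 283.0], 0.95)]
```

View pics/w2.png

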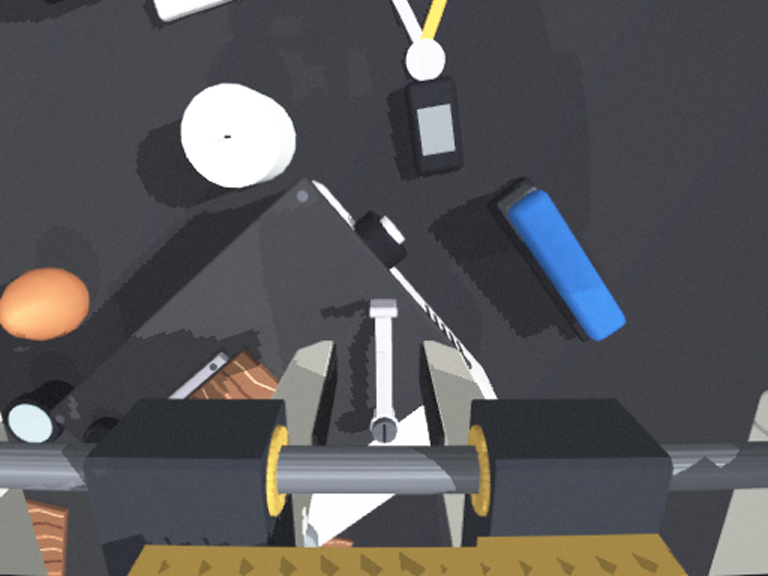

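The picture shows the leaf running straight between the open fingers, with the tab at (383,302) and the screw at (383,430). The alignment is good.

```bash
python3 - <<'E'
from h import *
import pickle
p=pickle.load(open("w2.pkl","rb"))
g=p["img"].astype(int).min(2); print(g[195:216,244:268:2])
for v in (200,201,202,203,204,206,208): print(v,world(p,[(255,v)])[0].round(1))
print(rayz(p,[(383/1.5,301/1.5)],115),rayz(p,[(384/1.5-.3,430/1.5)],109))
E
```

```text
[[ 80  79  80  81  79  80  76  76  79  75  77  78]
 [ 78  77  78  80  72  79  78  81  79  75  77  78]
 [ 81  77  77  77  77  79  79  79  79  77  77  79]
 [ 79  77  76  79  79  77  78  79  80  79  79  75]
 [ 75  80  97 119 122 121 118 121 122 118  84  82]
 [ 73  63 141 146 148 149 148 149 150 147  96  77]
 [ 60  72 152 152 157 153 153 153 156 157  97  75]
 [ 48  78 153 154 152 156 153 154 153 157 102  79]
 [ 54  78 137 152 153 155 153 152 156 154 105  81]
 [ 52  78 162 153 160 163 161 161 169 168 114  78]
 [ 50 119 218 210 216 219 219 218 219 220 161  82]
 [ 54 140 238 239 239 241 240 240 241 241 188  77]
 [ 54 154 249 249 249 249 250 250 250 250 205  77]
 [ 56 160 251 251 251 251 251 251 251 251 208  73]
 [ 56 155 247 248 248 247 247 247 247 247 197  77]
 [ 57 144 238 238 238 238 237 238 237 237 178  77]
 [ 60 101 165 208 219 219 221 235 214 153 115  80]
 [ 55  63  76 215 243 242 244 247 202  81  77  78]
 [ 56  55  56 220 248 248 249 249 205  76  76  76]
 [ 55  51  54 220 248 248 249 249 226  78  77  75]
 [ 54  54  56 221 249 248 249 249 232  79  74  78]]
200 [642.6  26.4  95.1]
201 [643.1  26.2  99.2]
202 [643.2  26.2 102.2]
203 [643.4  26.1 105.4]
204 [644.7  25.7 111.9]
206 [643.6  26.1 113.3]
208 [642.6  26.5 114.7]
[[648.185625    24.13948194 115.        ]] [[572.7051693   52.32367762 109.        ]]
```

Emit:
{"fn": "servo_tool", "kwargs": {
  "deltas": [
    [[-0.1,-0.1,-1.5],[0,0,0]],
    [[0,0,-1.5],[0,0,0]],
    [[0,0,-1.2],[0,0,0]],
    [[0,0,-0.8],[0,0,0]],
    [[0,0,0],[0,0,0]],
    [[0,0,0],[0,0,0]]
  ]
}}

```text
time_s: 5.2
tcp_pos: [642.3, 26.7, 110.5]
eef_rot: [-0.0, 0.983, -0.183, 0.0]
contact_force: [-0.2, 0.8, 0.4]
grip_width: 32.2
grasp_force: 0.0
```

Emit:
{"fn": "servo_tool", "kwargs": {
  "deltas": [
    [[0,0,-0.5],[0,0,0]],
    [[0,0,-0.3],[0,0,0]],
    [[0,0,0],[0,0,0]],
    [[0,0,0],[0,0,0]]
  ]
}}

```text
time_s: 5.7
tcp_pos: [642.0, 26.8, 102.2]
eef_rot: [-0.0, 0.983, -0.183, 0.0]
contact_force: [-0.1, -0.4, -0.5]
grip_width: 32.3
grasp_force: 0.0
```

Emit:
{"fn": "servo_tool", "kwargs": {
  "deltas": [
    [[0,0,-0.2],[0,0,0]],
    [[0,0,0],[0,0,0]],
    [[0,0,0],[0,0,0]]
  ]
}}

```text
time_s: 6.08
tcp_pos: [641.9, 26.8, 100.2]
eef_rot: [-0.0, 0.983, -0.183, -0.0]
contact_force: [0.8, 0.4, 0.3]
grip_width: 32.5
grasp_force: 0.0
```

Emit:
{"fn": "servo_tool", "kwargs": {
  "deltas": [
    [[0,0,0],[0,0,0]],
    [[0,0,0],[0,0,0]],
    [[0,0,0],[0,0,0]],
    [[0,0,0],[0,0,0]]
  ],
  "grip": -1
}}

```text
time_s: 6.58
tcp_pos: [642.0, 26.7, 100.2]
eef_rot: [0.0, 0.983, -0.183, 0.0]
contact_force: [0.1, -1.0, -0.4]
grip_width: 10.4
grasp_force: 30.0
```

Emit:
{"fn": "servo_tool", "kwargs": {
  "deltas": [
    [[0,0,0],[0,0,0]],
    [[0,0,0],[0,0,0]]
  ]
}}

```text
time_s: 6.82
tcp_pos: [641.9, 26.7, 100.2]
eef_rot: [0.0, 0.983, -0.183, 0.0]
contact_force: [-0.7, 0.4, -0.4]
grip_width: 10.4
grasp_force: 30.0
```

```bash
python3 - <<'E'
from h import *
p=read_camera("wrist"); import pickle; pickle.dump(p,open("w3.pkl","wb")); save(p,"w3.png",[190,150,330,300],4)
s=observe();print(s)
E
```

```text
{'time_s': 6.875, 'joint_pos': array([-1.31656435e-01,  5.03104794e-01,  1.43822501e+00, -1.88276121e-05,
        1.20018205e+00,  1.80747972e+00]), 'joint_vel': array([ 0.00101493, -0.00088005,  0.00037671,  0.00058229, -0.00022543,
       -0.00055132]), 'tau': array([ 2.89387861e-01, -5.53661299e+01, -2.65151846e+01,  1.39757493e-01,
       -3.17096303e-02, -4.65388104e-03]), 'tcp_pos': array([641.95474146,  26.75133253, 100.18709282]), 'eef_rot': array([ 6.64216309e-06,  9.83089227e-01, -1.83127195e-01,  4.08042247e-05]), 'contact_force': array([ 0.04069053, -0.74270441,  0.33656557]), 'torque': array([-0.04897888,  0.03070613, -0.03446676]), 'grasp_force': 29.999911123886704, 'grip_width': 10.109987452846891}
```

View pics/w3.png

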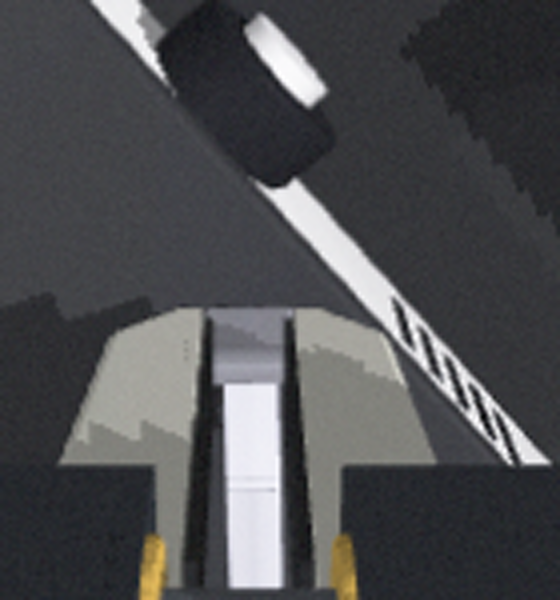

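Emit:
{"fn": "servo_tool", "kwargs": {
  "deltas": [
    [[0,0,0.2],[0,0,0]],
    [[0,0,0.2],[0,0,0]],
    [[-0.05,0.02,0.2],[0,0,0]],
    [[0,0,0.2],[0,0,0]],
    [[-0.05,0.02,0.2],[0,0,0]],
    [[-0.05,0.02,0.2],[0,0,0]],
    [[0,0,0],[0,0,0]],
    [[0,0,0],[0,0,0]]
  ]
}}

```text
time_s: 7.88
tcp_pos: [639.7, 27.6, 111.7]
eef_rot: [-0.0, 0.983, -0.183, -0.001]
contact_force: [-3.3, 0.9, -5.9]
grip_width: 10.0
grasp_force: 30.0
```

```bash
python3 - <<'E'
from h import *
s=observe();print(s["tcp_pos"],s["contact_force"],s["torque"],s["grip_width"])
p=read_camera("side");save(p,"d2.png",[215,135,315,235],6)
s=observe();print(s["contact_force"])
E
```

```text
[639.65094637  27.63548182 111.66446002] [-3.32801714  0.87004225 -5.86358616] [ 0.14985845  0.71269898 -0.01169889] 10.018458121198334
[-3.92315595  1.67193215 -5.69847541]
```

View pics/d2.png

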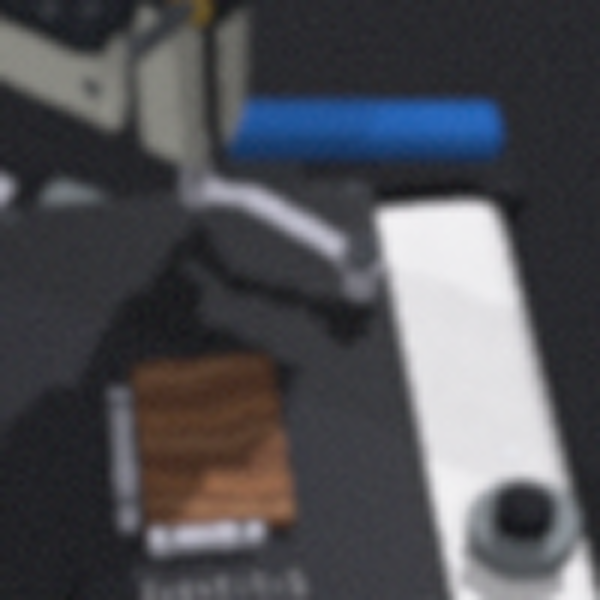

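```bash
cat > arc.py <<'E'
import numpy as np,sys
S=np.array([572.65,53.4]); x,y,r1,a1,n=map(float,sys.argv[1:6]); n=int(n)
d=np.array([x,y])-S; r0=np.hypot(*d); a0=np.degrees(np.arctan2(d[1],d[0])); print(r0,a0)
A=np.radians(np.linspace(a0,a1,n+1)); R=np.linspace(r0,r1,n+1)
P=np.c_[R*np.cos(A),R*np.sin(A)]/10; Q=np.round(P-P[0],2); D=np.diff(Q,axis=0)
print([[[round(float(a),2),round(float(b),2),0],[0,0,round((a1-a0)/n,2)]] for a,b in D])
E
python3 arc.py 639.7 27.6 71.3 17.2 8
```

```text
71.84248394926229 -21.046099809574685
[[[0.19, 0.57, 0], [0, 0, np.float64(4.78)]], [[0.13, 0.58, 0], [0, 0, np.float64(4.78)]], [[0.09, 0.59, 0], [0, 0, np.float64(4.78)]], [[0.04, 0.6, 0], [0, 0, np.float64(4.78)]], [[-0.01, 0.6, 0], [0, 0, np.float64(4.78)]], [[-0.06, 0.59, 0], [0, 0, np.float64(4.78)]], [[-0.12, 0.58, 0], [0, 0, np.float64(4.78)]], [[-0.15, 0.58, 0], [0, 0, np.float64(4.78)]]]
```

Emit:
{"fn": "servo_tool", "kwargs": {
  "deltas": [
    [[0.19,0.57,0],[0,0,4.8]],
    [[0.13,0.58,0],[0,0,4.8]],
    [[0.09,0.59,0],[0,0,4.8]],
    [[0.04,0.6,0],[0,0,4.8]],
    [[-0.01,0.6,0],[0,0,4.8]],
    [[-0.06,0.59,0],[0,0,4.8]],
    [[-0.12,0.58,0],[0,0,4.8]],
    [[-0.15,0.58,0],[0,0,4.8]],
    [[0,0,0],[0,0,0]],
    [[0,0,0],[0,0,0]]
  ]
}}

```text
time_s: 9.18
tcp_pos: [640.6, 74.0, 111.6]
eef_rot: [-0.0, 0.989, 0.149, -0.001]
contact_force: [-4.5, -1.0, -6.4]
grip_width: 10.1
grasp_force: 30.0
```

```bash
python3 - <<'E'
from h import *
s=observe();print(s["tcp_pos"],s["contact_force"],s["torque"],s["grip_width"])
E
python3 arc.py 640.8 74.5 71.3 55.3 8
```

```text
[640.56734218  74.03187092 111.56780539] [-4.45464088 -0.9720869  -6.36430515] [-0.11561279  0.93231963 -0.03896054] 10.147119129386484
71.3416603395239 17.20310793078702
[[[-0.2, 0.56, 0], [0, 0, np.float64(4.76)]], [[-0.24, 0.54, 0], [0, 0, np.float64(4.76)]], [[-0.29, 0.52, 0], [0, 0, np.float64(4.76)]], [[-0.33, 0.49, 0], [0, 0, np.float64(4.76)]], [[-0.37, 0.46, 0], [0, 0, np.float64(4.76)]], [[-0.41, 0.43, 0], [0, 0, np.float64(4.76)]], [[-0.44, 0.4, 0], [0, 0, np.float64(4.76)]], [[-0.48, 0.35, 0], [0, 0, np.float64(4.76)]]]
```

Emit:
{"fn": "servo_tool", "kwargs": {
  "deltas": [
    [[-0.25,0.55,0],[0,0,4.8]],
    [[-0.24,0.54,0],[0,0,4.8]],
    [[-0.29,0.52,0],[0,0,4.8]],
    [[-0.33,0.49,0],[0,0,4.8]],
    [[0,0,0],[0,0,0]]
  ]
}}

```text
time_s: 9.8
tcp_pos: [630.0, 94.9, 112.0]
eef_rot: [0.0, 0.95, 0.312, -0.001]
contact_force: [-3.8, -2.4, -5.2]
grip_width: 10.1
grasp_force: 30.0
```

Emit:
{"fn": "servo_tool", "kwargs": {
  "deltas": [
    [[-0.22,0.27,0],[0,0,2.8]],
    [[-0.24,0.26,0],[0,0,2.8]],
    [[-0.25,0.25,0],[0,0,2.7]],
    [[-0.27,0.24,0],[0,0,2.7]],
    [[-0.28,0.23,0],[0,0,2.7]],
    [[-0.3,0.21,0],[0,0,2.7]],
    [[-0.25,0.15,0],[0,0,2.6]],
    [[0,0,0],[0,0,0]],
    [[0,0,0],[0,0,0]]
  ]
}}

```text
time_s: 10.92
tcp_pos: [613.2, 111.2, 112.5]
eef_rot: [0.0, 0.886, 0.465, 0.001]
contact_force: [-0.6, -1.0, -5.5]
grip_width: 10.1
grasp_force: 30.0
```

```bash
python3 - <<'E'
from h import *
s=observe();print(s["tcp_pos"],s["contact_force"],s["torque"],s["grip_width"])
p=read_camera("side");save(p,"d3.png",[215,135,315,235],6)
for r in masks_of("slide",p): 
    b=r["bbox"]
    if 200<b[0]<270 and b[1]<240: print(b,r["confidence"],np.median(rayz(p,np.argwhere(r["pixels"])[:,::-1],94),0))
E
python3 arc.py 615 112 71 55.3 1
```

```text
[613.23394609 111.21726724 112.53536656] [-0.60098063 -0.98346526 -5.50732426] [-0.14500464  0.11309553 -0.01792817] 10.080849306841753
[237.6, 191.5, 265.5, 225.9] 0.89 [606.09839652 144.18232938  94.        ]
72.30133124638856 54.144501785292384
[[[-0.19, -0.02, 0], [0, 0, np.float64(1.16)]]]
```

View pics/d3.png

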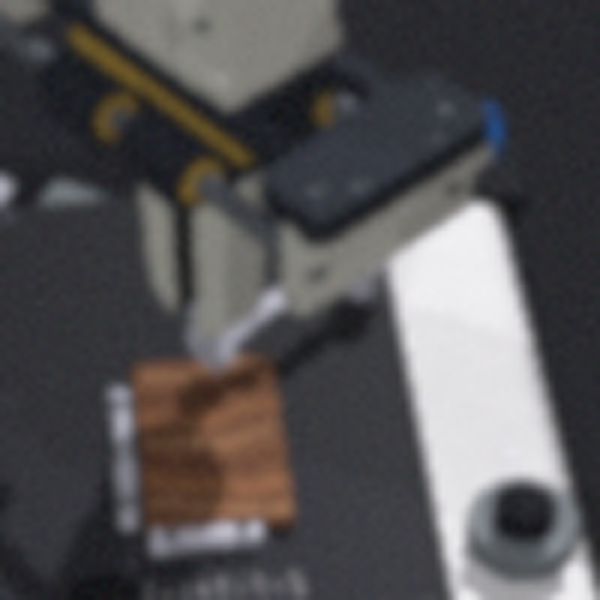

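Emit:
{"fn": "servo_tool", "kwargs": {
  "deltas": [
    [[0,0,-0.05],[0,0,0]],
    [[0,0,-0.05],[0,0,0]],
    [[0.01,0.01,-0.05],[0,0,0]],
    [[0,0.01,-0.05],[0,0,0]],
    [[0.01,0.01,-0.05],[0,0,0]],
    [[0,0,-0.05],[0,0,0]],
    [[0,0,0],[0,0,0]],
    [[0,0,0],[0,0,0]]
  ]
}}

```text
time_s: 12.02
tcp_pos: [613.1, 112.1, 109.5]
eef_rot: [0.0, 0.885, 0.466, 0.001]
contact_force: [3.2, 4.0, -3.1]
grip_width: 10.3
grasp_force: 30.0
```

Emit:
{"fn": "servo_tool", "kwargs": {
  "deltas": [
    [[0.01,0.01,-0.05],[0,0,0]],
    [[0,0.01,-0.05],[0,0,0]],
    [[0,0,0],[0,0,0]],
    [[0,0,0],[0,0,0]]
  ]
}}

```text
time_s: 12.52
tcp_pos: [613.2, 112.3, 108.5]
eef_rot: [0.0, 0.885, 0.466, 0.001]
contact_force: [3.2, 4.5, -3.1]
grip_width: 10.0
grasp_force: 30.0
```

```bash
cat > f.py <<'E'
from h import *
F=[];Z=[]
for i in range(5):
    s=observe();F.append(np.r_[s["contact_force"],s["torque"]]);Z.append(s["tcp_pos"]);
    if i<4: read_camera("scene")
print(np.mean(Z,0).round(2),np.mean(F,0).round(2),np.std(F,0).round(2)[:3],s["time_s"])
E
python3 f.py
```

```text
[613.19 112.34 108.55] [ 3.04  4.47 -2.6   0.78 -0.59 -0.05] [0.17 0.28 0.47] 12.725
```

Emit:
{"fn": "servo_tool", "kwargs": {
  "deltas": [
    [[0.03,0.04,0],[0,0,0]],
    [[0.03,0.04,-0.05],[0,0,0]],
    [[0,0,0],[0,0,0]],
    [[0,0,0],[0,0,0]]
  ]
}}

```text
time_s: 13.22
tcp_pos: [613.2, 112.7, 107.6]
eef_rot: [-0.0, 0.885, 0.466, -0.0]
contact_force: [1.9, 4.1, -3.3]
grip_width: 10.2
grasp_force: 30.0
```

```bash
python3 f.py
```

```text
[613.19 112.68 107.64] [ 1.97  3.78 -2.56  0.54 -0.41 -0.02] [0.3  0.26 0.48] 13.425
```

Emit:
{"fn": "servo_tool", "kwargs": {
  "deltas": [
    [[0.02,0.03,-0.05],[0,0,0]],
    [[0,0,0],[0,0,0]],
    [[0,0,0],[0,0,0]]
  ]
}}

```text
time_s: 13.8
tcp_pos: [613.2, 112.9, 107.0]
eef_rot: [-0.0, 0.885, 0.466, -0.0]
contact_force: [1.3, 1.6, -3.3]
grip_width: 10.3
grasp_force: 30.0
```

```bash
python3 f.py
```

```text
[613.25 112.87 107.06] [ 1.53  1.72 -3.2   0.37 -0.28 -0.05] [0.23 0.39 0.42] 14.0
```

Emit:
{"fn": "servo_tool", "kwargs": {
  "deltas": [
    [[0.01,0.02,-0.04],[0,0,0]],
    [[0,0,0],[0,0,0]],
    [[0,0,0],[0,0,0]]
  ]
}}

```text
time_s: 14.38
tcp_pos: [613.3, 113.0, 106.6]
eef_rot: [0.0, 0.885, 0.466, -0.0]
contact_force: [-0.0, 0.3, -2.3]
grip_width: 10.3
grasp_force: 30.0
```

```bash
python3 f.py
```

```text
[613.32 113.03 106.64] [-0.13  0.54 -3.27  0.11 -0.13 -0.04] [0.2  0.66 0.77] 14.575
```

Still free, and the sideways force is now near zero. I'll continue straight down.

Emit:
{"fn": "servo_tool", "kwargs": {
  "deltas": [
    [[0,0,-0.04],[0,0,0]],
    [[0,0,0],[0,0,0]],
    [[0,0,0],[0,0,0]]
  ]
}}

```text
time_s: 14.95
tcp_pos: [613.4, 113.1, 106.3]
eef_rot: [-0.0, 0.885, 0.466, -0.0]
contact_force: [-0.1, -0.4, -3.6]
grip_width: 10.3
grasp_force: 30.0
```

```bash
python3 f.py
```

```text
[613.39 113.11 106.28] [-0.44  0.29 -3.51  0.02 -0.01 -0.03] [0.21 0.57 0.21] 15.15
```

Emit:
{"fn": "servo_tool", "kwargs": {
  "deltas": [
    [[0,0.01,-0.04],[0,0,0]],
    [[0,0,0],[0,0,0]],
    [[0,0,0],[0,0,0]]
  ]
}}

```text
time_s: 15.52
tcp_pos: [613.4, 113.2, 105.9]
eef_rot: [-0.0, 0.885, 0.466, -0.0]
contact_force: [-0.4, -0.1, -3.1]
grip_width: 10.2
grasp_force: 30.0
```

```bash
python3 f.py
```

```text
[613.46 113.22 105.92] [-0.41 -0.37 -3.27 -0.12  0.03 -0.05] [0.61 0.89 0.7 ] 15.725
```

Emit:
{"fn": "servo_tool", "kwargs": {
  "deltas": [
    [[0,0,-0.04],[0,0,0]],
    [[0,0,0],[0,0,0]],
    [[0,0,0],[0,0,0]]
  ]
}}

```text
time_s: 16.1
tcp_pos: [613.5, 113.3, 105.6]
eef_rot: [-0.0, 0.885, 0.466, -0.0]
contact_force: [-1.1, -0.5, -2.5]
grip_width: 10.0
grasp_force: 30.0
```

```bash
python3 f.py
```

```text
[613.5  113.29 105.56] [-0.74 -0.73 -3.03 -0.13  0.06 -0.05] [0.46 0.31 0.46] 16.3
```

Emit:
{"fn": "servo_tool", "kwargs": {
  "deltas": [
    [[0.01,0,-0.03],[0,0,0]],
    [[0,0,0],[0,0,0]],
    [[0,0,0],[0,0,0]]
  ]
}}

```text
time_s: 16.68
tcp_pos: [613.6, 113.3, 105.4]
eef_rot: [0.0, 0.885, 0.466, -0.0]
contact_force: [-0.9, -1.3, -0.7]
grip_width: 10.4
grasp_force: 30.0
```

```bash
python3 f.py
```

```text
[613.59 113.29 105.38] [-1.74 -0.64 -0.6  -0.15  0.25 -0.03] [0.71 0.58 0.35] 16.875
```

Emit:
{"fn": "servo_tool", "kwargs": {
  "deltas": [
    [[0,0,0],[0,0,0]],
    [[0,0,0],[0,0,0]],
    [[0,0,0],[0,0,0]],
    [[0,0,0],[0,0,0]]
  ],
  "grip": -0.5
}}

```text
time_s: 17.38
tcp_pos: [613.8, 113.3, 105.4]
eef_rot: [0.0, 0.885, 0.466, 0.0]
contact_force: [0.2, -0.4, -0.0]
grip_width: 23.6
grasp_force: 0.0
```

Emit:
{"fn": "servo_tool", "kwargs": {
  "deltas": [
    [[0,0,0.5],[0,0,0]],
    [[0,0,1.5],[0,0,0]],
    [[0,0,2.5],[0,0,0]],
    [[0,0,2.5],[0,0,0]],
    [[0,0,0],[0,0,0]],
    [[0,0,0],[0,0,0]]
  ]
}}

```text
time_s: 18.12
tcp_pos: [613.3, 113.3, 174.9]
eef_rot: [-0.0, 0.885, 0.466, -0.0]
contact_force: [0.5, 0.1, -0.7]
grip_width: 23.4
grasp_force: 0.0
```

```bash
python3 - <<'E'
from h import *
import pickle
p=read_camera("wrist");pickle.dump(p,open("w4.pkl","wb"));save(p,"w4.png",None,1.5);print(observe()["tcp_pos"])
E
```

```text
[612.96300165 113.27146712 174.32497028]
```

View pics/w4.png

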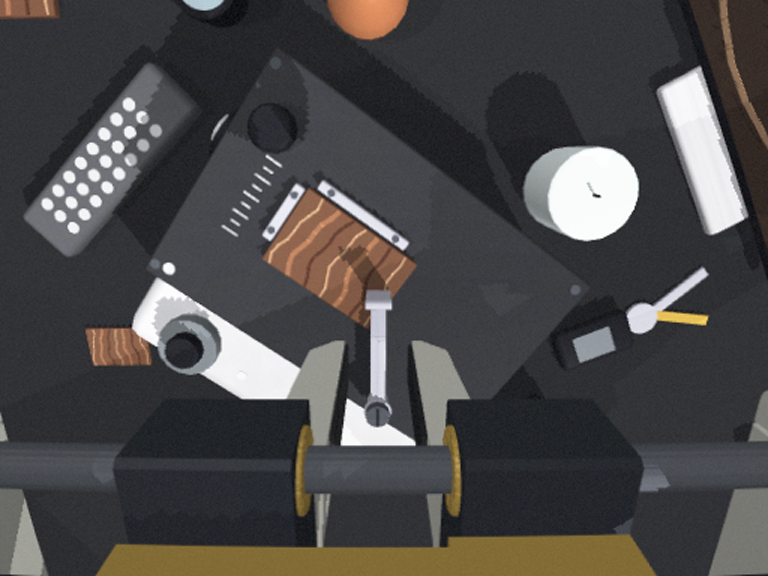

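The toe rests on the slide's right-hand edge at (378,300), the slide is in the corner of the stops, and the key shows at (183,350).

```bash
python3 - <<'E'
from h import *
import pickle
p=pickle.load(open("w4.pkl","rb"))
im=p["img"].astype(int); g=im.max(2)
v,u=np.mgrid[212:256,105:150]; 
k=(g[212:256,105:150]<60); n,l,st,c=cv2.connectedComponentsWithStats(k.astype(np.uint8))
for i in range(1,n):
    if st[i,4]>50: print(st[i],c[i]+[105,212],rayz(p,[c[i]+[105,212]],101),np.median(world(p,np.argwhere(l==i)[:,::-1]+[105,212]),0))
print(rayz(p,[(183/1.5,350/1.5)],101))
S=np.array([572.65,53.4]);a=np.radians(19.8);R=np.array([[np.cos(a),-np.sin(a)],[np.sin(a),np.cos(a)]])
print("pred",S+R@np.array([-72+33,66+52]), rayz(p,[(377/1.5,412/1.5)],109))
v,u=np.mgrid[120:225,170:282];uv=np.c_[u.ravel(),v.ravel()];m=im[uv[:,1],uv[:,0]];b=(m[:,0]-m[:,2]>30)
q=rayz(p,uv[b],93.3);print(b.sum(),cv2.minAreaRect(q[:,:2].astype(np.float32)))
E
```

```text
[  5   9  26  24 456] [122.43859649 232.95614035] [[498.61165143 151.53819641 101.        ]] [498.3976571  151.5030747  100.58333754]
[  0  24  38  20 293] [118.06143345 250.48122867] [[483.49892125 140.65031273 101.        ]] [4.11393746e+02 1.25196080e+02 8.15615092e-04]
[[498.0330737 151.4847597 101.       ]]
pred [495.98457542 151.21315185] [[573.01419222  55.27998041 109.        ]]
4586 ((605.7529907226562, 141.63882446289062), (50.048927307128906, 75.7481460571289), 20.18293571472168)
```

Emit:
{"fn": "servo_tool", "kwargs": {
  "deltas": [
    [[-2.3,0.8,0],[0,0,0]],
    [[-3.5,1.2,0],[0,0,0]],
    [[-3.5,1.1,0],[0,0,0]],
    [[-2.25,0.72,0],[0,0,0]],
    [[0,0,-2],[0,0,0]],
    [[0,0,-2.2],[0,0,0]],
    [[0,0,-1],[0,0,0]],
    [[0,0,0],[0,0,0]],
    [[0,0,0],[0,0,0]]
  ],
  "grip": -1
}}

```text
time_s: 19.3
tcp_pos: [498.6, 151.5, 123.7]
eef_rot: [0.0, 0.885, 0.466, 0.0]
contact_force: [-0.3, 0.2, -0.1]
grip_width: 0.6
grasp_force: 0.0
```

Emit:
{"fn": "servo_tool", "kwargs": {
  "deltas": [
    [[0,0,-0.5],[0,0,0]],
    [[0,0,-0.2],[0,0,0]],
    [[0,0,0],[0,0,0]],
    [[0,0,0],[0,0,0]]
  ]
}}

```text
time_s: 19.8
tcp_pos: [498.2, 151.5, 116.4]
eef_rot: [0.0, 0.885, 0.466, 0.0]
contact_force: [0.7, -0.1, 0.8]
grip_width: 0.3
grasp_force: 0.0
```

Emit:
{"fn": "servo_tool", "kwargs": {
  "deltas": [
    [[0,0,-0.3],[0,0,0]],
    [[0,0,-0.3],[0,0,0]],
    [[0,0,-0.1],[0,0,0]],
    [[0,0,-0.1],[0,0,0]],
    [[0,0,-0.1],[0,0,0]],
    [[0,0,-0.05],[0,0,0]],
    [[0,0,-0.05],[0,0,0]],
    [[0,0,0],[0,0,0]],
    [[0,0,0],[0,0,0]]
  ]
}}

```text
time_s: 20.92
tcp_pos: [498.2, 151.5, 106.3]
eef_rot: [0.0, 0.885, 0.466, 0.0]
contact_force: [-0.2, 0.4, 0.4]
grip_width: 0.7
grasp_force: 0.0
```

```bash
python3 f.py
```

```text
[498.15 151.5  106.28] [-0.02  0.    0.27 -0.04 -0.06  0.02] [0.39 0.46 0.34] 21.125
```

Emit:
{"fn": "servo_tool", "kwargs": {
  "deltas": [
    [[0,0,-0.05],[0,0,0]],
    [[0,0,-0.05],[0,0,0]],
    [[0,0,0],[0,0,0]]
  ]
}}

```text
time_s: 21.5
tcp_pos: [498.1, 151.5, 105.2]
eef_rot: [-0.0, 0.885, 0.466, -0.0]
contact_force: [-0.0, 0.0, -0.8]
grip_width: 0.5
grasp_force: 0.0
```

Emit:
{"fn": "servo_tool", "kwargs": {
  "deltas": [
    [[0,0,-0.05],[0,0,0]],
    [[0,0,-0.05],[0,0,0]],
    [[0,0,0],[0,0,0]]
  ]
}}

```text
time_s: 21.88
tcp_pos: [498.1, 151.5, 104.2]
eef_rot: [-0.0, 0.885, 0.466, -0.0]
contact_force: [1.1, -0.0, 0.2]
grip_width: 0.3
grasp_force: 0.0
```

```bash
python3 f.py; python3 - <<'E'
from h import *
p=read_camera("side");save(p,"d4.png",[250,160,350,260],6)
E
```

```text
[498.11 151.49 104.23] [ 0.4   0.33  0.15 -0.06 -0.01 -0.01] [0.39 0.43 0.16] 22.075
```

View pics/d4.png

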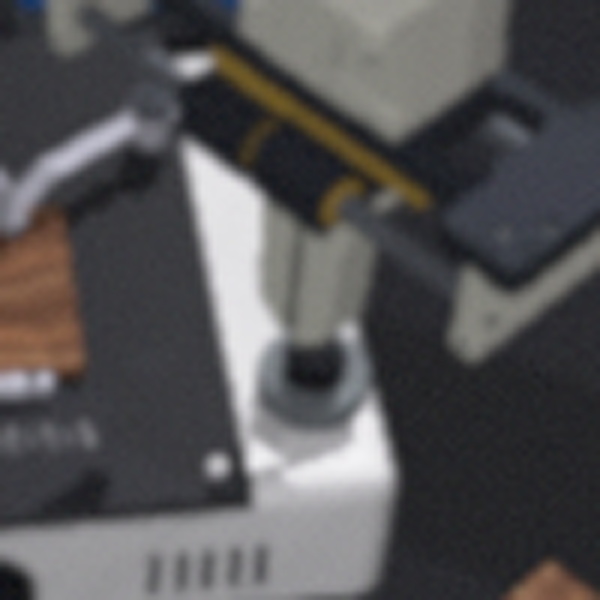

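Emit:
{"fn": "servo_tool", "kwargs": {
  "deltas": [
    [[0,0,-0.05],[0,0,0]],
    [[0,0,-0.05],[0,0,0]],
    [[0,0,0],[0,0,0]]
  ]
}}

```text
time_s: 22.5
tcp_pos: [498.0, 151.5, 103.2]
eef_rot: [-0.0, 0.885, 0.466, -0.0]
contact_force: [-0.1, 0.2, -0.1]
grip_width: 0.4
grasp_force: 0.0
```

```bash
python3 f.py; python3 - <<'E'
from h import *
for n in("side","scene"):
    p=read_camera(n); print(n,proj(p,[[498.1,151.5,95.2],[498.1,151.5,101],[498.1,151.5,92]]).round(1).tolist())
p=read_camera("side")
g=p["img"].astype(int).mean(2)
for v in range(205,232): print(v,g[v,290:320:2].astype(int),world(p,[(302,v),(304,v)]).round(0).tolist())
E
```

```text
[498.09 151.49 103.22] [-0.26  0.41  0.44 -0.04 -0.03 -0.01] [0.32 0.22 0.42] 22.7
side [[300.6, 220.2], [300.8, 218.3], [300.5, 221.2]]
scene [[251.6, 166.6], [251.6, 165.2], [251.5, 167.4]]
205 [226 204 141 129 101 113 130 131 124 111 106  61  44  44  52] [[498.0, 164.0, 155.0], [494.0, 168.0, 160.0]]
206 [226 207 141 129 101 115 129 132 122 113 106  59  41  46  44] [[497.0, 166.0, 154.0], [494.0, 167.0, 156.0]]
207 [228 210 141 131 102 117 129 130 119 113 102  55  42  41  42] [[497.0, 167.0, 153.0], [493.0, 167.0, 154.0]]
208 [226 211 142 127 101 120 129 129 119 112  96  51  44  41  42] [[497.0, 165.0, 147.0], [493.0, 167.0, 151.0]]
209 [227 215 149 129 100 122 130 129 116 111  91  50  44  44  40] [[497.0, 164.0, 144.0], [493.0, 168.0, 150.0]]
210 [225 221 162 126  98 123 131 129 115 111  86  46  41  45  44] [[497.0, 166.0, 143.0], [493.0, 167.0, 145.0]]
211 [227 224 178 128  94 124 131 129 115 109  75  41  44  44  42] [[496.0, 165.0, 139.0], [492.0, 168.0, 144.0]]
212 [227 225 197 132  95 124 130 128 115 110  68  41  41  43  44] [[496.0, 166.0, 137.0], [492.0, 168.0, 141.0]]
213 
[... 1424 characters left out ...]
64.0, 96.0], [490.0, 160.0, 93.0]]
226 [218 164  92  90  80  74  72  76 116 125 130 130  45  38  38] [[493.0, 164.0, 93.0], [489.0, 163.0, 93.0]]
227 [211 164  97  84  80  78  78  85 112 106 149 149  46  41  40] [[493.0, 166.0, 92.0], [489.0, 166.0, 94.0]]
228 [202 172 113  82  79  81  84  86  94 107 189 173  58  35  34] [[492.0, 169.0, 93.0], [488.0, 169.0, 95.0]]
229 [189 171 127  99  82  79  82  85  89 131 222 199  73  37  36] [[492.0, 170.0, 91.0], [488.0, 168.0, 90.0]]
230 [177 162 142 119  96  88  86  90  99 161 233 214  91  34  35] [[492.0, 169.0, 87.0], [488.0, 168.0, 87.0]]
231 [171 157 143 136 121 112 110 114 128 174 235 221 101  38  42] [[492.0, 168.0, 83.0], [488.0, 167.0, 83.0]]
```

```bash
python3 - <<'E'
from h import *
import pickle
p=read_camera("wrist"); s=observe(); t=s["tcp_pos"]; print(t)
for dz in(-8,0,10,20,30): print(dz,proj(p,[t+[0,0,dz]]).round(1))
E=np.array(p["extrinsics"]); yaw=np.radians(55.4); ex=np.array([np.cos(yaw),np.sin(yaw),0])
for dz in(-8,10,20): print(dz,proj(p,[t+[0,0,dz]+7.5*ex]).round(1))
g=p["img"].astype(int).mean(2)
for v in range(205,262,3): print(v,g[v,230:275:4].astype(int),world(p,[(248,v),(260,v)]).round(0).tolist())
E
```

```text
[498.13805798 151.50607303 103.2700032 ]
-8 [[251.7 228.4]]
0 [[251.7 233.5]]
10 [[251.7 240.5]]
20 [[251.7 248.2]]
30 [[251.7 256.8]]
-8 [[251.7 217.8]]
10 [[251.7 229. ]]
20 [[251.7 236.2]]
205 [188 103 104 118 158 158 158 101  91 208 251 251] [[505.0, 165.0, 92.0], [511.0, 161.0, 91.0]]
208 [100 114 112 106 108 159 166 164 153  87 250 252] [[504.0, 164.0, 92.0], [510.0, 159.0, 91.0]]
211 [112 108 106 106 108 107 165 165 169 156  81 252] [[502.0, 162.0, 92.0], [509.0, 158.0, 93.0]]
214 [104 107 107 108 108 105 109 162 167 169 132 250] [[501.0, 160.0, 92.0], [508.0, 156.0, 92.0]]
217 [108 104 107  36  31  33  31 104 168 170 167 212] [[501.0, 160.0, 96.0], [507.0, 154.0, 92.0]]
220 [105 107  35  31  35  36  25  27 169 169 170 112] [[501.0, 159.0, 100.0], [505.0, 152.0, 92.0]]
223 [107  72  31  38  32  47  46  31  46 169 170 166] [[500.0, 158.0, 101.0], [505.0, 152.0, 97.0]]
226 [107  31  41  44  43  46  44  44  29 168 168 169] [[499.0, 156.0, 101.0], [505.0, 152.0, 102.0]]
229 [117  38 151 168 164  44  38 164 166 167 172 173] [[502.0, 161.0, 119.0], [508.0, 157.0, 119.0]]
232 [164 16
[... 298 characters left out ...]
67 167 167 166 167  38  33 165 166 165 166 166] [[502.0, 161.0, 134.0], [507.0, 157.0, 134.0]]
244 [167 166 168 166 169  37  37 167 164 167 167 167] [[502.0, 161.0, 138.0], [507.0, 158.0, 139.0]]
247 [166 167 167 166 167  37  33 167 166 167 166 168] [[502.0, 161.0, 141.0], [507.0, 158.0, 142.0]]
250 [166 166 167 166 165  39  36 171 166 166 165 165] [[502.0, 161.0, 144.0], [507.0, 158.0, 145.0]]
253 [168 167 166 166 168  32  35 166 166 166 165 167] [[502.0, 160.0, 145.0], [507.0, 158.0, 148.0]]
256 [167 166 164 167 167  41  32 166 166 164 167 167] [[502.0, 160.0, 148.0], [507.0, 158.0, 151.0]]
259 [166 166 164 168 167  37  38 168 167 167 164 168] [[501.0, 159.0, 151.0], [507.0, 158.0, 154.0]]
```

The key isn't touched yet. In both the wrist and side depth the fingertips show at about z 118, roughly 15 mm higher than tip_reach implies. I'll descend in steps smaller than the key's soft travel and watch the force.

Emit:
{"fn": "servo_tool", "kwargs": {
  "deltas": [
    [[0,0,-0.1],[0,0,0]],
    [[0,0,-0.1],[0,0,0]],
    [[0,0,-0.1],[0,0,0]],
    [[0,0,0],[0,0,0]],
    [[0,0,0],[0,0,0]]
  ]
}}

```text
time_s: 23.52
tcp_pos: [498.1, 151.5, 100.3]
eef_rot: [-0.0, 0.885, 0.466, -0.0]
contact_force: [0.3, 0.4, -0.7]
grip_width: 0.8
grasp_force: 0.0
```

```bash
python3 f.py
```

```text
[498.15 151.51 100.29] [ 0.1   0.13  0.1  -0.06 -0.03 -0.01] [0.15 0.26 0.45] 23.725
```

Emit:
{"fn": "servo_tool", "kwargs": {
  "deltas": [
    [[0,0,-0.1],[0,0,0]],
    [[0,0,-0.1],[0,0,0]],
    [[0,0,0],[0,0,0]],
    [[0,0,0],[0,0,0]]
  ]
}}

```text
time_s: 24.22
tcp_pos: [498.1, 151.5, 98.2]
eef_rot: [-0.0, 0.885, 0.466, -0.0]
contact_force: [-0.3, -0.3, 0.0]
grip_width: 0.4
grasp_force: 0.0
```

```bash
python3 f.py
```

```text
[498.14 151.51  98.27] [ 0.16 -0.13 -0.16 -0.01 -0.04  0.02] [0.35 0.43 0.49] 24.425
```

Emit:
{"fn": "servo_tool", "kwargs": {
  "deltas": [
    [[0,0,-0.15],[0,0,0]],
    [[0,0,-0.15],[0,0,0]],
    [[0,0,0],[0,0,0]],
    [[0,0,0],[0,0,0]]
  ]
}}

```text
time_s: 24.92
tcp_pos: [498.1, 151.5, 95.2]
eef_rot: [-0.0, 0.885, 0.466, -0.0]
contact_force: [-0.5, 0.3, -0.5]
grip_width: 0.5
grasp_force: 0.0
```

Emit:
{"fn": "servo_tool", "kwargs": {
  "deltas": [
    [[0,0,-0.1],[0,0,0]],
    [[0,0,-0.1],[0,0,0]],
    [[0,0,0],[0,0,0]],
    [[0,0,0],[0,0,0]]
  ]
}}

```text
time_s: 25.42
tcp_pos: [498.1, 151.5, 93.2]
eef_rot: [-0.0, 0.885, 0.466, -0.0]
contact_force: [-0.6, -0.8, 0.4]
grip_width: 0.6
grasp_force: 0.0
```

```bash
python3 f.py
```

```text
[498.14 151.5   93.27] [-0.14  0.04 -0.01 -0.07 -0.02  0.02] [0.46 0.55 0.29] 25.625
```

```bash
python3 - <<'E'
from h import *
p=read_camera("wrist"); g=p["img"].astype(int).mean(2)
for v in range(211,240,3): print(v,g[v,230:275:4].astype(int),world(p,[(248,v),(260,v)]).round(0).tolist())
E
```

```text
211 [101 103 113 115 114 117 115 139  92  87 252 252] [[505.0, 165.0, 93.0], [510.0, 160.0, 90.0]]
214 [106 114 109 106 108 109 164 166 166 105 143 252] [[503.0, 163.0, 91.0], [510.0, 159.0, 92.0]]
217 [113 107 105 106 106 105 168 167 169 166  87 250] [[502.0, 162.0, 92.0], [508.0, 157.0, 91.0]]
220 [106 109 104 108 105  93 111 159 167 170 160 178] [[501.0, 160.0, 91.0], [507.0, 156.0, 92.0]]
223 [109 109 108  32  28  30  33  89 170 170 169 109] [[501.0, 160.0, 96.0], [506.0, 154.0, 92.0]]
226 [105 106  26  30  35  31  25  28 168 171 170 163] [[501.0, 159.0, 100.0], [505.0, 153.0, 93.0]]
229 [106  36 154 169 166  38  33 167 168 166 171 171] [[502.0, 161.0, 109.0], [508.0, 157.0, 109.0]]
232 [148 167 167 166 165  40  32 167 168 168 167 168] [[502.0, 161.0, 114.0], [507.0, 157.0, 112.0]]
235 [170 167 165 169 169  32  35 167 168 167 169 165] [[502.0, 161.0, 118.0], [508.0, 157.0, 117.0]]
238 [167 168 168 167 168  35  35 166 166 168 169 166] [[502.0, 161.0, 121.0], [507.0, 157.0, 121.0]]
```

Emit:
{"fn": "servo_tool", "kwargs": {
  "deltas": [
    [[0,0,-0.1],[0,0,0]],
    [[0,0,-0.1],[0,0,0]],
    [[0,0,0],[0,0,0]],
    [[0,0,0],[0,0,0]]
  ]
}}

```text
time_s: 26.18
tcp_pos: [498.1, 151.5, 91.2]
eef_rot: [-0.0, 0.885, 0.466, -0.0]
contact_force: [-0.6, 0.1, 1.0]
grip_width: 0.8
grasp_force: 0.0
```

```bash
python3 f.py
```

```text
[498.14 151.5   91.26] [-0.1  -0.13 -0.03 -0.06 -0.05 -0.01] [0.56 0.21 0.57] 26.375
```

Emit:
{"fn": "servo_tool", "kwargs": {
  "deltas": [
    [[0,0,-0.15],[0,0,0]],
    [[0,0,-0.15],[0,0,0]],
    [[0,0,0],[0,0,0]],
    [[0,0,0],[0,0,0]]
  ]
}}

```text
time_s: 26.88
tcp_pos: [498.1, 151.5, 88.3]
eef_rot: [0.0, 0.885, 0.466, 0.0]
contact_force: [-0.3, 1.1, 1.3]
grip_width: 0.6
grasp_force: 0.6
```

Emit:
{"fn": "servo_tool", "kwargs": {
  "deltas": [
    [[0,0,-0.1],[0,0,0]],
    [[0,0,-0.1],[0,0,0]],
    [[0,0,0],[0,0,0]],
    [[0,0,0],[0,0,0]]
  ]
}}

```text
time_s: 27.38
tcp_pos: [498.1, 151.5, 86.3]
eef_rot: [0.0, 0.885, 0.466, 0.0]
contact_force: [-1.4, -0.1, 1.9]
grip_width: 0.8
grasp_force: 1.2
```

```bash
python3 f.py
```

```text
[498.15 151.5   86.31] [-1.07  0.28  2.13 -0.04  0.06  0.02] [0.41 0.53 0.32] 27.575
```

Emit:
{"fn": "servo_tool", "kwargs": {
  "deltas": [
    [[0,0,-0.05],[0,0,0]],
    [[0,0,-0.1],[0,0,0]],
    [[0,0,-0.05],[0,0,0]],
    [[0,0,0],[0,0,0]],
    [[0,0,0],[0,0,0]]
  ]
}}

```text
time_s: 28.2
tcp_pos: [498.2, 151.5, 84.3]
eef_rot: [0.0, 0.885, 0.466, 0.0]
contact_force: [-0.9, 0.0, 3.1]
grip_width: 0.6
grasp_force: 1.7
```

```bash
python3 f.py
```

```text
[498.17 151.5   84.31] [-0.96 -0.03  3.61 -0.06  0.08  0.01] [0.24 0.5  0.28] 28.4
```

Emit:
{"fn": "servo_tool", "kwargs": {
  "deltas": [
    [[0,0,-0.05],[0,0,0]],
    [[0,0,-0.03],[0,0,0]],
    [[0,0,0],[0,0,0]],
    [[0,0,0],[0,0,0]]
  ]
}}

```text
time_s: 28.9
tcp_pos: [498.2, 151.5, 83.7]
eef_rot: [0.0, 0.885, 0.466, 0.0]
contact_force: [-1.5, 0.6, 6.1]
grip_width: 0.5
grasp_force: 3.0
```

```bash
python3 f.py
```

```text
[498.19 151.5   83.76] [-1.5  -0.16  6.1  -0.05  0.22  0.01] [0.32 0.47 0.22] 29.1
```

Key is at the bottom at about 6 N. I'll raise and return to the clip; the fingertips are actually about 12 mm above the reported TCP.

Emit:
{"fn": "servo_tool", "kwargs": {
  "deltas": [
    [[0,0,0.5],[0,0,0]],
    [[0,0,1.5],[0,0,0]],
    [[0,0,3],[0,0,0]],
    [[0.5,-0.1,2.5],[0,0,0]],
    [[3,-1,0],[0,0,0]],
    [[3.5,-1.2,0],[0,0,0]],
    [[3,-1,0],[0,0,0]],
    [[1.54,-0.52,0],[0,0,0]],
    [[0,0,0],[0,0,0]],
    [[0,0,0],[0,0,0]]
  ],
  "grip": -0.5
}}

```text
time_s: 30.35
tcp_pos: [612.7, 113.6, 158.6]
eef_rot: [-0.0, 0.885, 0.466, -0.0]
contact_force: [0.0, -0.3, -0.8]
grip_width: 23.3
grasp_force: 0.0
```

```bash
python3 - <<'E'
from h import *
p=read_camera("wrist");s=observe();print(s["tcp_pos"],s["grip_width"],s["time_s"])
save(p,"w5.png",[160,110,340,300],3.1)
for v in range(180,226,3): print(v,p["img"][v,238:270:3].min(1),world(p,[(252,v)])[0].round(1))
E
```

```text
[612.6404992  113.69325358 158.63467292] 23.26155027274847 30.4
180 [68 55 54 49 78 52 70 78 69 75 81] [623.  128.2  93. ]
183 [ 55  57  55  54  43  62  72  73  70  73 114] [621.5 126.   92.6]
186 [ 52  54  44  34  46  65  69  72  71 114  66] [620.2 124.1  93.6]
189 [ 55  47  41  43  45  47  68  70 115  71  67] [618.6 121.7  92.5]
192 [ 67  44  35  45  48  42  47 127  73  69  70] [617.3 119.8  93.5]
195 [69 66 29 46 45 46 43 83 73 65 72] [615.5 117.2  91.7]
198 [69 66 34 41 45 47 50 65 69 70 62] [614.2 115.3  92.7]
201 [ 69  43  76 129 125 131 126 128  77  61  55] [614.6 116.  103. ]
204 [ 71  41 105 125 128 126 126 125  84  57  55] [614.3 115.5 108.6]
207 [ 68  53 138 145 147 147 144 146 112  58  59] [614.7 116.1 117.7]
210 [ 46  65 203 216 214 216 215 213 154  58  58] [613.6 114.5 119. ]
213 [ 67  44 132 148 202 204 203 147  89  61  58] [608.2 106.6  99.9]
216 [ 65  41  43  93 200 200 199  71  65  60  59] [606.7 104.5 100.2]
219 [ 68  45  47  93 199 199 198  64  61  59  61] [605.4 102.5 100.7]
222 [ 41  41  79  92 201 200 200  66  62  61  63] [604.2 100.8 102.4]
225 [ 32  39  41  97 199 202 201  65  60  60  60] [603.   99.  103.3]
```

View pics/w5.png

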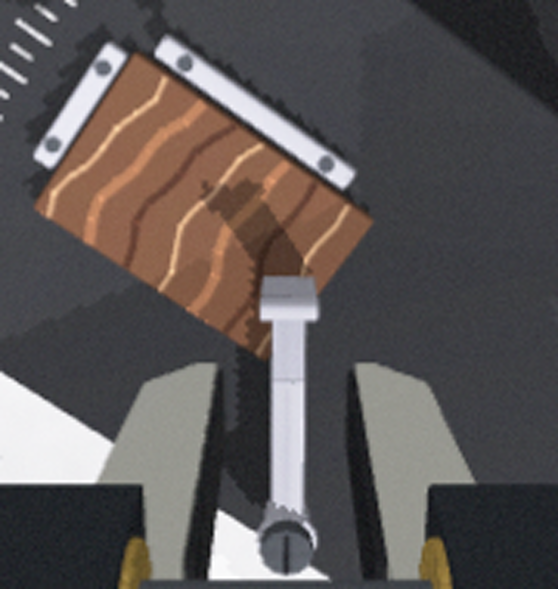

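Emit:
{"fn": "servo_tool", "kwargs": {
  "deltas": [
    [[0.05,0.05,-1.5],[0,0,0]],
    [[0,0,-1.5],[0,0,0]],
    [[0,0,-1],[0,0,0]],
    [[0,0,-1],[0,0,0]],
    [[0,0,-1],[0,0,0]],
    [[0,0,-0.8],[0,0,0]],
    [[0,0,0],[0,0,0]],
    [[0,0,0],[0,0,0]]
  ]
}}

```text
time_s: 31.4
tcp_pos: [614.3, 113.8, 90.8]
eef_rot: [0.0, 0.885, 0.466, 0.0]
contact_force: [0.4, -0.0, 0.1]
grip_width: 23.5
grasp_force: 0.0
```

```bash
python3 f.py
```

```text
[614.36 113.81  90.92] [ 0.73 -0.15  0.33 -0.04 -0.04  0.01] [0.41 0.57 0.36] 31.6
```

Emit:
{"fn": "servo_tool", "kwargs": {
  "deltas": [
    [[0,0,-0.15],[0,0,0]],
    [[0,0,-0.15],[0,0,0]],
    [[0,0,0],[0,0,0]],
    [[0,0,0],[0,0,0]]
  ]
}}

```text
time_s: 32.1
tcp_pos: [614.0, 113.8, 87.4]
eef_rot: [-0.0, 0.885, 0.466, -0.0]
contact_force: [0.6, -0.9, 0.0]
grip_width: 23.2
grasp_force: 0.0
```

Emit:
{"fn": "servo_tool", "kwargs": {
  "deltas": [
    [[0,0,0],[0,0,0]],
    [[0,0,0],[0,0,0]],
    [[0,0,0],[0,0,0]],
    [[0,0,0],[0,0,0]]
  ],
  "grip": -1
}}

```text
time_s: 32.6
tcp_pos: [614.1, 113.8, 87.5]
eef_rot: [0.0, 0.885, 0.466, 0.0]
contact_force: [0.1, 0.1, 0.5]
grip_width: 13.3
grasp_force: 30.0
```

```bash
python3 f.py
```

```text
[614.08 113.78  87.47] [ 0.29 -0.12  0.04 -0.08 -0.08  0.  ] [0.59 0.4  0.33] 32.8
```

Emit:
{"fn": "servo_tool", "kwargs": {
  "deltas": [
    [[0,0,0.1],[0,0,0]],
    [[0,-0.02,0.1],[0,0,0]],
    [[-0.02,-0.02,0.1],[0,0,0]],
    [[-0.02,-0.02,0.1],[0,0,0]],
    [[-0.02,-0.03,0.1],[0,0,0]],
    [[0,0,0.1],[0,0,0]],
    [[0,0,0],[0,0,0]],
    [[0,0,0],[0,0,0]]
  ]
}}

```text
time_s: 33.8
tcp_pos: [613.2, 112.9, 93.3]
eef_rot: [-0.0, 0.885, 0.466, -0.0]
contact_force: [0.3, 2.4, -7.0]
grip_width: 13.2
grasp_force: 30.0
```

```bash
python3 f.py; python3 arc.py 613.5 113 71.8 -16 14; python3 - <<'E'
from h import *
p=read_camera("wrist")
for v in range(195,240,3): print(v,world(p,[(250,v),(254,v),(235,v)]).round(1).tolist())
E
```

```text
[613.21 112.94  93.33] [ 0.6   2.14 -7.02  0.46 -0.37  0.01] [0.24 0.31 0.17] 34.0
72.25567451764603 55.57315596126084
[[[0.51, -0.39, 0], [0, 0, np.float64(-5.11)]], [[0.48, -0.43, 0], [0, 0, np.float64(-5.11)]], [[0.43, -0.48, 0], [0, 0, np.float64(-5.11)]], [[0.39, -0.51, 0], [0, 0, np.float64(-5.11)]], [[0.35, -0.54, 0], [0, 0, np.float64(-5.11)]], [[0.29, -0.58, 0], [0, 0, np.float64(-5.11)]], [[0.24, -0.59, 0], [0, 0, np.float64(-5.11)]], [[0.19, -0.62, 0], [0, 0, np.float64(-5.11)]], [[0.13, -0.62, 0], [0, 0, np.float64(-5.11)]], [[0.08, -0.64, 0], [0, 0, np.float64(-5.11)]], [[0.01, -0.64, 0], [0, 0, np.float64(-5.11)]], [[-0.03, -0.64, 0], [0, 0, np.float64(-5.11)]], [[-0.1, -0.64, 0], [0, 0, np.float64(-5.11)]], [[-0.15, -0.62, 0], [0, 0, np.float64(-5.11)]]]
195 [[626.9, 134.6, 93.7], [628.7, 132.9, 92.5], [619.1, 139.5, 92.5]]
198 [[625.8, 133.1, 93.9], [627.6, 131.3, 92.5], [618.0, 137.9, 92.5]]
201 [[624.6, 131.3, 93.3], [626.9, 130.3, 94.4], [616.9, 136.3, 92.4]]
204 [[623.5, 129.8, 93.3], [625.6, 128.4, 93.6], [616.0, 135.0, 93.6]]
207 [[622.3, 127.9, 92.5], [624.4, 126.6, 92.9], [614.8, 133.3, 93.1]]
210 [[621.3, 126.6, 93.4], [623.4, 125.3, 93.7], [613.7, 131.7, 93.2]]
213 [[620.4, 125.2, 94.2], [622.2, 123.5, 93.3], [612.3, 129.9, 92.4]]
216 [[619.0, 123.1, 92.8], [621.1, 121.8, 93.0], [611.4, 128.5, 93.1]]
219 [[617.9, 121.5, 93.0], [620.0, 120.2, 93.3], [610.1, 126.8, 92.8]]
222 [[616.9, 120.1, 93.7], [618.8, 118.5, 93.2], [609.2, 125.4, 93.6]]
225 [[615.6, 118.3, 93.2], [618.0, 117.4, 94.6], [607.5, 123.2, 91.8]]
228 [[614.5, 116.6, 93.3], [616.5, 115.1, 92.9], [611.4, 127.1, 109.1]]
231 [[613.1, 114.6, 92.3], [615.1, 113.0, 91.9], [611.0, 126.3, 111.3]]
234 [[612.0, 113.0, 92.7], [614.5, 112.1, 94.1], [611.4, 126.4, 116.0]]
237 [[614.0, 115.7, 104.3], [616.3, 115.0, 105.9], [611.2, 125.9, 118.7]]
```

Emit:
{"fn": "servo_tool", "kwargs": {
  "deltas": [
    [[0.51,-0.39,0],[0,0,-5.1]],
    [[0.48,-0.43,0],[0,0,-5.1]],
    [[0.43,-0.48,0],[0,0,-5.1]],
    [[0.39,-0.51,0],[0,0,-5.1]],
    [[0.35,-0.54,0],[0,0,-5.1]],
    [[0.29,-0.58,0],[0,0,-5.1]],
    [[0.24,-0.59,0],[0,0,-5.1]],
    [[0,0,0],[0,0,0]]
  ]
}}

```text
time_s: 35.05
tcp_pos: [640.7, 76.9, 93.4]
eef_rot: [0.0, 0.985, 0.172, 0.0]
contact_force: [0.8, -0.2, -7.7]
grip_width: 13.2
grasp_force: 30.0
```

```bash
python3 f.py
```

```text
[640.52  77.31  93.47] [ 1.76 -0.05 -7.12  0.07 -0.58  0.02] [0.64 0.45 0.57] 35.25
```

Emit:
{"fn": "servo_tool", "kwargs": {
  "deltas": [
    [[0.19,-0.62,0],[0,0,-5.1]],
    [[0.13,-0.62,0],[0,0,-5.1]],
    [[0.08,-0.64,0],[0,0,-5.1]],
    [[0.01,-0.64,0],[0,0,-5.1]],
    [[-0.03,-0.64,0],[0,0,-5.1]],
    [[-0.1,-0.64,0],[0,0,-5.1]],
    [[-0.15,-0.62,0],[0,0,-5.1]],
    [[0,0,0],[0,0,0]],
    [[0,0,0],[0,0,0]]
  ]
}}

```text
time_s: 36.38
tcp_pos: [642.4, 33.3, 93.9]
eef_rot: [0.0, 0.991, -0.137, 0.001]
contact_force: [3.3, -2.7, -7.1]
grip_width: 13.2
grasp_force: 30.0
```

Emit:
{"fn": "servo_tool", "kwargs": {
  "deltas": [
    [[0,0,-0.1],[0,0,0]],
    [[0.02,0,-0.1],[0,0,0]],
    [[0.02,0,-0.1],[0,0,0]],
    [[0.02,-0.01,-0.1],[0,0,0]],
    [[0.02,0,-0.1],[0,0,0]],
    [[0.02,-0.01,-0.1],[0,0,0]],
    [[0,0,0],[0,0,0]],
    [[0,0,0],[0,0,0]]
  ]
}}

```text
time_s: 37.38
tcp_pos: [643.3, 33.2, 88.2]
eef_rot: [-0.0, 0.99, -0.138, 0.001]
contact_force: [4.0, -2.0, 0.4]
grip_width: 13.5
grasp_force: 30.0
```

```bash
python3 f.py
```

```text
[643.27  33.25  88.2 ] [ 4.44 -1.8   0.16 -0.28 -0.64  0.07] [0.5  0.48 0.3 ] 37.575
```

Emit:
{"fn": "servo_tool", "kwargs": {
  "deltas": [
    [[0.05,-0.01,0],[0,0,0]],
    [[0.05,-0.02,-0.05],[0,0,0]],
    [[0.02,0,-0.05],[0,0,0]],
    [[0,0,0],[0,0,0]]
  ]
}}

```text
time_s: 38.08
tcp_pos: [643.4, 33.2, 86.3]
eef_rot: [-0.0, 0.99, -0.138, -0.0]
contact_force: [2.0, -1.4, 1.6]
grip_width: 13.7
grasp_force: 30.0
```

```bash
python3 f.py
```

```text
[643.41  33.2   86.29] [ 1.62 -0.82  1.21 -0.03 -0.04  0.01] [0.54 0.4  0.58] 38.275
```

Emit:
{"fn": "servo_tool", "kwargs": {
  "deltas": [
    [[0.02,-0.01,-0.05],[0,0,0]],
    [[0.02,0,-0.05],[0,0,0]],
    [[0,0,0],[0,0,0]]
  ]
}}

```text
time_s: 38.65
tcp_pos: [643.6, 33.1, 85.1]
eef_rot: [-0.0, 0.99, -0.138, -0.001]
contact_force: [-0.6, 0.4, 1.4]
grip_width: 13.3
grasp_force: 30.0
```

```bash
python3 f.py
```

```text
[643.57  33.12  85.17] [-1.4   0.38  0.68  0.19  0.46  0.  ] [0.5  0.22 0.53] 38.85
```

Emit:
{"fn": "servo_tool", "kwargs": {
  "deltas": [
    [[0,0,-0.05],[0,0,0]],
    [[0,0,-0.05],[0,0,0]],
    [[0,0,0],[0,0,0]]
  ]
}}

```text
time_s: 39.22
tcp_pos: [643.8, 33.1, 84.2]
eef_rot: [-0.0, 0.99, -0.138, -0.0]
contact_force: [-3.4, 1.5, 0.5]
grip_width: 13.2
grasp_force: 30.0
```

```bash
python3 f.py
```

```text
[643.78  33.04  84.25] [-3.4   1.27  1.3   0.29  0.78  0.  ] [0.31 0.42 0.53] 39.425
```

Emit:
{"fn": "servo_tool", "kwargs": {
  "deltas": [
    [[0,0,-0.05],[0,0,0]],
    [[0,0,-0.05],[0,0,0]],
    [[0,0,0],[0,0,0]]
  ]
}}

```text
time_s: 39.8
tcp_pos: [644.0, 33.0, 83.3]
eef_rot: [-0.0, 0.99, -0.138, -0.0]
contact_force: [-5.2, 1.6, 1.1]
grip_width: 13.4
grasp_force: 30.0
```

```bash
python3 f.py
```

```text
[643.95  32.97  83.35] [-4.67  1.47  0.96  0.33  1.02  0.01] [0.35 0.43 0.49] 40.0
```

Emit:
{"fn": "servo_tool", "kwargs": {
  "deltas": [
    [[-0.05,0.01,-0.03],[0,0,0]],
    [[-0.03,0.01,-0.04],[0,0,0]],
    [[0,0,0],[0,0,0]]
  ]
}}

```text
time_s: 40.38
tcp_pos: [644.0, 33.0, 83.1]
eef_rot: [0.0, 0.99, -0.138, 0.001]
contact_force: [-2.3, 0.1, 1.3]
grip_width: 13.1
grasp_force: 30.0
```

```bash
python3 f.py
```

```text
[644.02  32.95  83.08] [-1.54  0.8   1.53  0.21  0.56  0.02] [0.5  0.64 0.3 ] 40.575
```

Emit:
{"fn": "servo_tool", "kwargs": {
  "deltas": [
    [[0,0,-0.03],[0,0,0]],
    [[0,0,-0.03],[0,0,0]],
    [[0,0,0],[0,0,0]]
  ]
}}

```text
time_s: 40.95
tcp_pos: [644.0, 33.0, 82.6]
eef_rot: [0.0, 0.99, -0.138, 0.001]
contact_force: [-0.9, 0.1, 5.1]
grip_width: 13.4
grasp_force: 30.0
```

```bash
python3 f.py
```

```text
[644.04  32.97  82.61] [-0.08  0.01  4.22  0.16  0.28 -0.02] [0.57 0.21 0.61] 41.15
```

The toe bears on the deck: stiffness is about 6 N/mm and the height matches. I'll ease off slightly and release.

Emit:
{"fn": "servo_tool", "kwargs": {
  "deltas": [
    [[0,0,0.04],[0,0,0]],
    [[0,0,0],[0,0,0]]
  ]
}}

```text
time_s: 41.4
tcp_pos: [644.0, 32.9, 82.7]
eef_rot: [0.0, 0.99, -0.138, 0.001]
contact_force: [1.0, 0.2, 3.6]
grip_width: 13.3
grasp_force: 30.0
```

Emit:
{"fn": "servo_tool", "kwargs": {
  "deltas": [
    [[0,0,0],[0,0,0]],
    [[0,0,0],[0,0,0]],
    [[0,0,0],[0,0,0]],
    [[0,0,0],[0,0,0]]
  ],
  "grip": -0.5
}}

```text
time_s: 41.9
tcp_pos: [643.2, 33.1, 82.3]
eef_rot: [0.0, 0.99, -0.138, -0.0]
contact_force: [-0.0, -0.8, 0.2]
grip_width: 23.5
grasp_force: 0.0
```

Emit:
{"fn": "servo_tool", "kwargs": {
  "deltas": [
    [[0,0,0.5],[0,0,0]],
    [[0,0,2],[0,0,0]],
    [[0,0,3],[0,0,0]],
    [[0,0,4],[0,0,0]],
    [[0,0,4],[0,0,0]],
    [[0,0,4],[0,0,0]],
    [[0,0,0],[0,0,0]],
    [[0,0,0],[0,0,0]]
  ]
}}

```text
time_s: 42.9
tcp_pos: [643.0, 33.2, 257.1]
eef_rot: [-0.0, 0.99, -0.138, -0.0]
contact_force: [0.9, -0.2, -0.3]
grip_width: 23.4
grasp_force: 0.0
```

```bash
python3 - <<'E'
from h import *
p=read_camera("wrist");save(p,"w6.png",None,1.5)
s=observe();print(s["tcp_pos"],s["time_s"],s["contact_force"])
im=p["img"].astype(int);v,u=np.mgrid[90:250,90:300];uv=np.c_[u.ravel(),v.ravel()];m=im[uv[:,1],uv[:,0]];k=((m[:,0]-m[:,2]>30)).reshape(160,210).astype(np.uint8)
n,l,st,c=cv2.connectedComponentsWithStats(k)
for i in range(1,n):
    if st[i,4]>800:
        q=rayz(p,np.argwhere(l==i)[:,::-1]+[90,90],93.3);print(st[i],cv2.minAreaRect(q[:,:2].astype(np.float32)))
E
```

```text
[642.66619465  33.16942274 256.24186474] 42.95 [-0.41341879 -0.19766498 -0.76249491]
[  48  102   74   58 2403] ((606.073486328125, 140.31565856933594), (50.466060638427734, 77.51283264160156), 19.82866668701172)
```

View pics/w6.png

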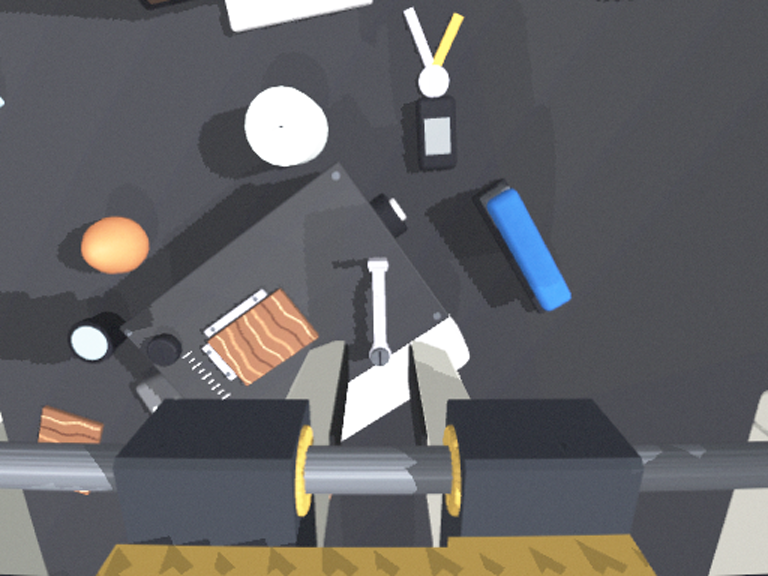

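The slide is still in its corner at (260,335), and its measured position agrees with the earlier ones to about 1 mm. The clip lies at (378,310), well clear of the slide, and nothing else has moved.

```bash
python3 -c "
from station import *
print(job_done())"
```

```text
the job is handed in; nothing more can be done
None
```

The job is handed in: the clip held the slide by itself, the key was pressed to the bottom at about 6 N, and the clip is back lying on the stage, well clear, with the slide still in its corner.

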